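# Sort the coated test panels into their own clips

### The arm

A 6-joint arm with a two-finger parallel gripper is mounted at the origin on the work surface. World frame = base frame: x ahead of the robot, y to its left, z up, the work surface at z = 0. Lengths are in m, angles in rad, forces in N, time in s.
With the tool pointing down it reaches from about 0.25 to 0.775 m from the base axis. Payload 4 kg.
Tool frame: the origin (TCP) lies midway between the tips of the shut fingers; the grasp point (between the pads) lies 19 mm behind it; y points along the fingers, x is the direction in which the jaws open and shut, and the axes are right-handed (so a half turn about y gives the same grasp; the last joint's range is limited). The gripper opens to 94 mm and grips with 3 to 60 N. Pads are 16 mm wide; open, the fingers measure 119 mm over their backs; the gripper's body (75 mm by 177 mm) begins 78 mm behind the grasp point.
Start: joints at [-0.103, 0.087, 1.371, -0, 1.684, -0.103], TCP at [0.55, -0, 0.206] pointing down, gripper open.
Joint ranges: [-3.1, 3.1], [-0.76, 2.03], [0.27, 2.55], [-1.08, 4.22], [0.17, 2.65], [-2.57, 2.57]. Speed limits (rad/s): [2.79, 2.79, 3.14, 3.14, 3.14, 3.14].

### API

Orientations are given as [roll, pitch, yaw] about the fixed x, y, z axes, in that order (R = Rz(yaw) Ry(pitch) Rx(roll)).
In Python, from bench import robot gives the robot as it stands.
- The arm moves only by the shell command python3 -m creep 'ROWS'. ROWS is JSON, a list of rows, each a list of 7 numbers: the shift along the tool's x, y, z in mm, then the turn, a rotation vector about the tool's x, y, z in degrees, then the closure in counts, from 0 (fully open) to 255 (shut). A call has 1 to 5 rows; each row is the pose to reach, as a shift and turn from the pose commanded when the call began, along the tool's axes at that moment; what a row does not reach only later rows make up. A row lasts 1/8 s, in which the tool goes at most 62.5 mm and 10.7 degrees, less where a joint would pass 70% of its speed; a pose out of reach is approached as far as the arm can. A call with a gripper value outside its range is refused whole. The fingers move at their own pace and stop on an object; the grip force is fixed at half the most. Time passes only in rows, so rows that repeat a pose let the fingers close. It gives the time, the measured TCP pose, the force and the opening at its end, in the units of the state.
- robot.get_obs(): the state, without advancing time (a new reading comes with each control period).
- robot.snapshot(name): name is "scene" or "side" or "wrist"; returns a dict with "color" (400x640x3 uint8, blue, green, red), "fx", "fy", "cx", "cy" (pixels), "world_from_camera" (4x4, takes a point from camera to world coordinates); the wrist camera has in their place "mount" (4x4, takes a point from camera to tool coordinates, whose origin is the TCP and whose axes are the tool frame's). Camera axes: x right, y down, z forward; pixel columns grow to the right and rows downward; lengths in m; the calibration is good to about 2 mm. A picture is of the moment at which its call begins: read the wrist's pose just before it. There is no depth.
- robot.close_job(): hands the job in, once; it reports no verdict.
Trained networks look in the newest picture that a camera, given by its name, has taken for a name from the list of things; names that differ only in an ending like _2 or _b are one class to them, and where a whole thing is asked for, a point or a joint stands for the part that bears it (a point fixed in the world has none). Each returns a list of dicts, best first, with "p" (0 to 1); they miss things now and then, are a little off and sometimes report something else, mostly with a low value. They report only what shows in the picture. A call takes as long as a camera call. They do not tell look-alikes from the thing itself.
- robot.spot_in(name, camera): "point" ([x, y, z] in m, in world coordinates, good to about 4 mm: the middle of the surface that is visible of it).
- robot.landmark_of(name, camera): "point" ([x, y, z] in m, in world coordinates, good to about 4 mm: a listed point, or the origin of a listed thing).
The state is a dict: "time": time; "joint_positions": joint angles; "qvel": joint speeds; "joint_torque": joint torques, N m; "tool_pos": TCP position; "ee_rot": TCP orientation; "wrist_force": force on the tool from outside, world axes, zero at the start; "wrist_torque": the same for the moment, N m; "width": finger opening in m.
Only numpy, scipy, OpenCV 4.12 (cv2) and the standard library are available. Lean on these libraries where they do the work, as an engineer would, in place of code of your own. Each camera call takes 0.05 s, during which the arm holds its last target.

### The job

The three coated test panels are standing in each other's spring clips. Move them so that every panel stands in the clip whose base has its own colour, pushed straight down until it is fully home on the base and centred; the grey clip is free for parking a panel on the way. Leave the sample jars standing where they are.

Things in the scene. Friction and masses are not known exactly. Their poses are not given: they have to be found in the camera images.
- panel_red_mid (a point): Centre (half-way up) of the loose red test panel: rigid upright board 12 mm thick (x), 70 mm wide (y), 100 mm tall (z, up), red with a white stripe across each broad face, about 70 g. It stands pinched in a spring clip, foot on the base plate, top 112 mm above the bench. Grip it from above across its thickness near the top; it pulls straight up out of the clip with 1 to 4 N.
- panel_blue_mid (a point): Centre (half-way up) of the loose blue test panel: rigid upright board 12 mm thick (x), 70 mm wide (y), 100 mm tall (z, up), blue with a white stripe across each broad face, about 70 g. It stands pinched in a spring clip, foot on the base plate, top 112 mm above the bench. Grip it from above across its thickness near the top; it pulls straight up out of the clip with 1 to 4 N.
- panel_yellow_mid (a point): Centre (half-way up) of the loose yellow test panel: rigid upright board 12 mm thick (x), 70 mm wide (y), 100 mm tall (z, up), yellow with a white stripe across each broad face, about 70 g. It stands pinched in a spring clip, foot on the base plate, top 112 mm above the bench. Grip it from above across its thickness near the top; it pulls straight up out of the clip with 1 to 4 N.
- clip_red: Fixed clip, red base 66x92x12 mm. Origin: centre, at bench height; x across the slot, y along it, z up. Two steel spring jaws 60 mm long in y, 10 mm apart when empty, each giving 8 mm (2 to 4 N); they flare from 43 mm up to a 28 mm mouth at 62 mm above the bench. Push a panel straight down, centred, with 2 to 8 N till its foot meets the base (its centre at 62 mm). Holds another colour's panel at start.
- clip_blue: Fixed clip, blue base 66x92x12 mm. Origin: centre, at bench height; x across the slot, y along it, z up. Two steel spring jaws 60 mm long in y, 10 mm apart when empty, each giving 8 mm (2 to 4 N); they flare from 43 mm up to a 28 mm mouth at 62 mm above the bench. Push a panel straight down, centred, with 2 to 8 N till its foot meets the base (its centre at 62 mm). Holds another colour's panel at start.
- clip_yellow: Fixed clip, yellow base 66x92x12 mm. Origin: centre, at bench height; x across the slot, y along it, z up. Two steel spring jaws 60 mm long in y, 10 mm apart when empty, each giving 8 mm (2 to 4 N); they flare from 43 mm up to a 28 mm mouth at 62 mm above the bench. Push a panel straight down, centred, with 2 to 8 N till its foot meets the base (its centre at 62 mm). Holds another colour's panel at start.
- clip_grey: Fixed clip, grey base 66x92x12 mm. Origin: centre, at bench height; x across the slot, y along it, z up. Two steel spring jaws 60 mm long in y, 10 mm apart when empty, each giving 8 mm (2 to 4 N); they flare from 43 mm up to a 28 mm mouth at 62 mm above the bench. Push a panel straight down, centred, with 2 to 8 N till its foot meets the base (its centre at 62 mm). Empty at start.
- jar_white_mid (a point): Centre (half-way up) of a closed sample jar, clear glass with a white lid, 52 mm in diameter and 70 mm tall, loose on the bench among the clips; to be left alone.
- jar_black_mid (a point): Centre (half-way up) of a closed sample jar, white plastic with a black lid, 52 mm in diameter and 70 mm tall, loose on the bench among the clips; to be left alone.
- jar_orange_mid (a point): Centre (half-way up) of a closed sample jar, amber glass with an orange lid, 52 mm in diameter and 70 mm tall, loose on the bench among the clips; to be left alone.
There are look-alikes about, which are no part of the job. Leave any turquoise look-alike of the clip_blue alone.

How it is judged:
By the outcome, as a careful person would: the job done as asked, in the order asked, and still so for the second after the job is handed in, with the robot touching nothing.
It also fails if it takes over 106 s, if anything falls off the work surface, if the arm or the gripper's body presses on something with over 40 N, if the wrist force passes 120 N, or if a joint passes its speed limit or range.

## Working session

There is one attempt and no reset: what is moved stays moved. The work goes in short steps, Python scripts to look and compute and a shell command to move; the robot and the scene stay as the last step left them, time stands still between calls to the robot, and variables do not carry over. Pictures are saved under pics/ and viewed, and the job is handed in when it is done.

```bash
ls; mkdir -p pics; python3 - <<'E'
from bench import robot
import cv2
o=robot.get_obs();print({k:(o[k] if not hasattr(o[k],'round') else o[k]) for k in o})
for c in ("scene","side","wrist"):
    s=robot.snapshot(c);cv2.imwrite(f"pics/{c}0.png",s["color"])
    print(c,s["fx"],s["cx"],s["cy"],s.get("world_from_camera",s.get("mount")))
    for n in ["panel_red_mid","panel_blue_mid","panel_yellow_mid","clip_red","clip_blue","clip_yellow","clip_grey","jar_white_mid","jar_black_mid","jar_orange_mid"]:
        for f in (robot.landmark_of,):
            print(n,[([round(v,3) for v in d["point"]],round(d["p"],2)) for d in f(n,c)])
E
```

```text
pics
{'time': 0.0, 'joint_positions': array([-1.03076602e-01,  8.79570888e-02,  1.37226679e+00, -3.18420600e-05,
        1.68355158e+00, -1.03068054e-01]), 'qvel': array([-7.04418215e-04, -2.88187827e-05, -7.44369956e-04,  1.74025263e-03,
       -1.12138109e-03, -4.40612443e-04]), 'joint_torque': array([ 1.28542815e-03, -3.40182602e+01, -3.02423716e+01,  7.18220207e-02,
        3.29729996e-02, -1.13141955e-04]), 'tool_pos': array([5.49458025e-01, 5.31601298e-05, 2.04296654e-01]), 'ee_rot': array([-1.57060323e+00,  2.17447649e-03, -1.18857419e-05]), 'wrist_force': array([ 0.5030612 , -0.45549641,  0.13501096]), 'wrist_torque': array([0.02428845, 0.0519603 , 0.00796951]), 'width': 0.09395625498936712}
scene 454.56311658986414 321.0889040219262 201.09716901640985 [[ 7.60598325e-01  3.61667430e-01 -5.39153836e-01  1.04697604e+00]
 [ 6.49222341e-01 -4.22771438e-01  6.32277363e-01 -6.75805101e-01]
 [ 7.35286375e-04 -8.30939818e-01 -5.56361823e-01  6.44376206e-01]
 [ 0.00000000e+00  0.00000000e+00  0.00000000e+00  1.00000000e+00]]
panel_red_mid [([0.616, -0.27, 0.063], 0.83)]
panel_blue_mid
[... 1291 characters left out ...]
831e-03 -7.48643628e-05  3.55481273e-04]
 [-2.45879588e-04 -2.79432334e-01  9.60165356e-01 -1.79969016e-01]
 [-1.11278914e-03 -9.60164714e-01 -2.79432432e-01  8.09935495e-02]
 [ 0.00000000e+00  0.00000000e+00  0.00000000e+00  1.00000000e+00]]
panel_red_mid [([0.616, -0.269, 0.062], 0.78)]
panel_blue_mid [([0.617, -0.269, 0.062], 0.61), ([0.611, 0.077, 0.034], 0.24)]
panel_yellow_mid [([0.467, -0.267, 0.065], 0.86)]
clip_red [([0.468, -0.264, 0.0], 0.62)]
clip_blue []
clip_yellow [([0.617, -0.068, 0.001], 0.82)]
clip_grey [([0.485, 0.104, 0.001], 0.67), ([0.464, -0.269, 0.066], 0.53)]
jar_white_mid [([0.61, 0.079, 0.032], 0.97)]
jar_black_mid []
jar_orange_mid [([0.479, -0.074, 0.035], 0.66)]
```

View pics/scene0.png

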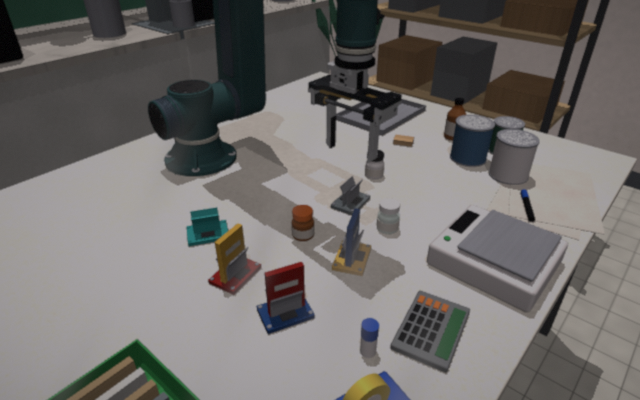

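View pics/side0.png

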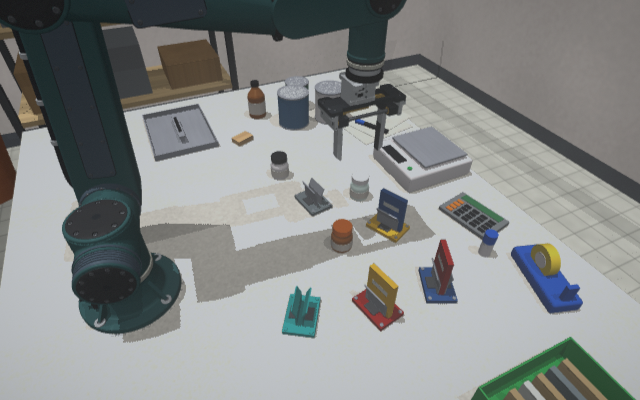

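View pics/wrist0.png

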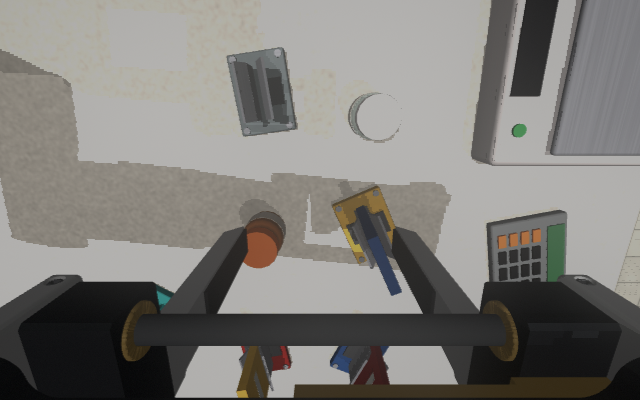

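The red panel stands in the blue clip (scene px 285,290), the blue panel in the yellow clip (353,245) and the yellow panel in the red clip (233,258). The grey clip is empty at (350,195), and the turquoise look-alike is at (207,225). I still need the yaws, so I'll move the wrist camera over them.

```bash
python3 -m creep '[[0,-25,-60,0,0,0,0],[0,-50,-120,0,0,0,0],[0,-50,-170,0,0,0,0],[0,-50,-170,0,0,0,0]]'
cat > h.py <<'E'
from bench import robot
import cv2, numpy as np, pickle
from scipy.spatial.transform import Rotation as R
def tool():
    o=robot.get_obs();T=np.eye(4);T[:3,:3]=R.from_euler('xyz',o['ee_rot']).as_matrix();T[:3,3]=o['tool_pos'];return T,o
def shot(c,name):
    T,o=tool()
    s=robot.snapshot(c)
    s=dict(s)
    if 'mount' in s: s['world_from_camera']=T@np.array(s['mount'])
    pickle.dump(s,open(f'pics/{name}.pkl','wb'));cv2.imwrite(f'pics/{name}.png',s['color'])
    return s
def load(n): return pickle.load(open(f'pics/{n}.pkl','rb'))
def ray(s,u,v,z):
    W=np.array(s['world_from_camera']);d=W[:3,:3]@[(u-s['cx'])/s['fx'],(v-s['cy'])/s['fy'],1];p=W[:3,3]
    return p+d*(z-p[2])/d[2]
def proj(s,P):
    W=np.linalg.inv(s['world_from_camera']);p=np.atleast_2d(P)@W[:3,:3].T+W[:3,3]
    return np.c_[s['fx']*p[:,0]/p[:,2]+s['cx'],s['fy']*p[:,1]/p[:,2]+s['cy']]
def crop(s,x0,y0,x1,y1,k,name):
    c=cv2.resize(s['color'][y0:y1,x0:x1],None,fx=k,fy=k,interpolation=cv2.INTER_CUBIC);cv2.imwrite(f'pics/{name}.png',c)
E
python3 -c "
from h import *
shot('wrist','w1')"
```

```text
time: 2.15
tool_pos: [0.5497, -0.1736, 0.2553]
ee_rot: [-1.572, 0.0, -0.006]
wrist_force: [0.3, 0.2, -0.5]
width: 0.0939
```

```bash
python3 -m creep '[[0,0,-60,0,0,0,0],[0,0,-120,0,0,0,0],[0,0,-180,0,0,0,0],[0,0,-200,0,0,0,0],[0,0,-200,0,0,0,0]]'
python3 -c "
from h import *
shot('wrist','w2');shot('scene','s2');shot('side','d2')"
```

```text
time: 2.82
tool_pos: [0.5503, -0.3694, 0.2546]
ee_rot: [-1.569, 0.001, -0.0]
wrist_force: [-0.1, 0.9, 0.0]
width: 0.0937
```

View pics/w1.png

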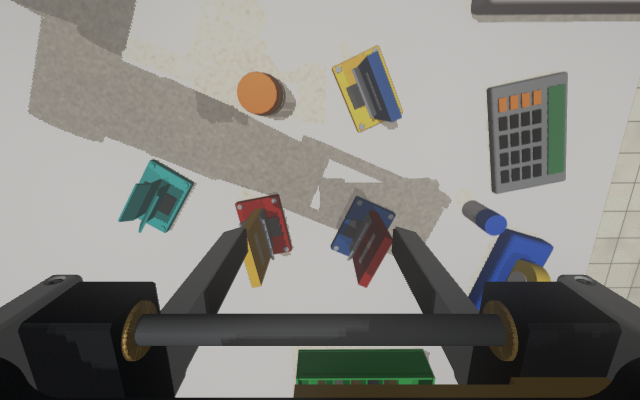

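View pics/w2.png

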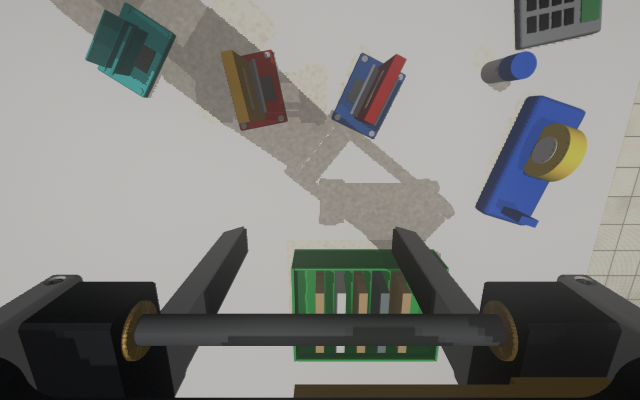

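```bash
python3 -c "
from h import *
s=load('w2');a=s['color'][0:150,200:300];b=s['color'][30:180,320:420]
c=load('w1')['color'][20:170,320:420];d=cv2.imread('pics/wrist0.png')[20:170,210:310]
for n,x in zip('abcd',(a,b,c,d)): pass
out=np.vstack([np.hstack([cv2.resize(x,None,fx=4,fy=4,interpolation=cv2.INTER_CUBIC) for x in q]) for q in ((a,b),)])
cv2.imwrite('pics/z1.png',out)
cv2.imwrite('pics/z2.png',np.hstack([cv2.resize(x,None,fx=4,fy=4,interpolation=cv2.INTER_CUBIC) for x in (c,d)]))
"
```

```text
(no output)
```

View pics/z1.png

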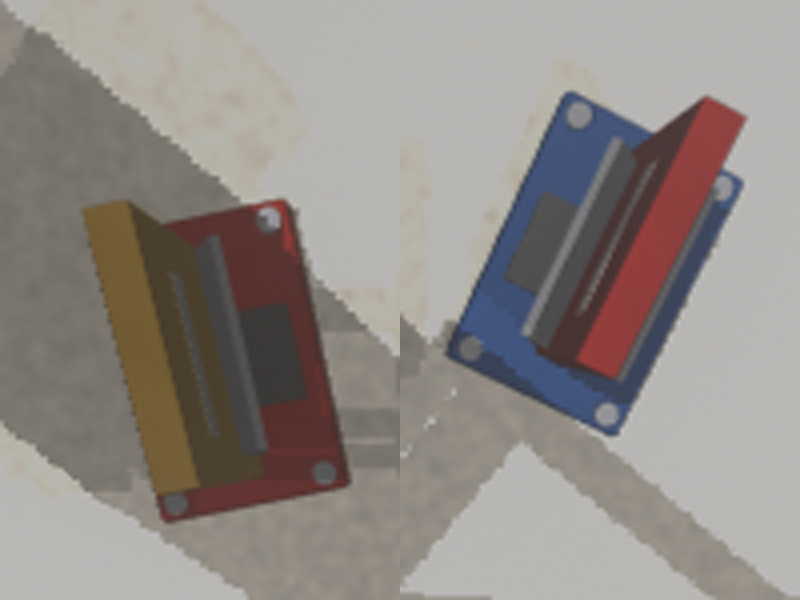

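View pics/z2.png

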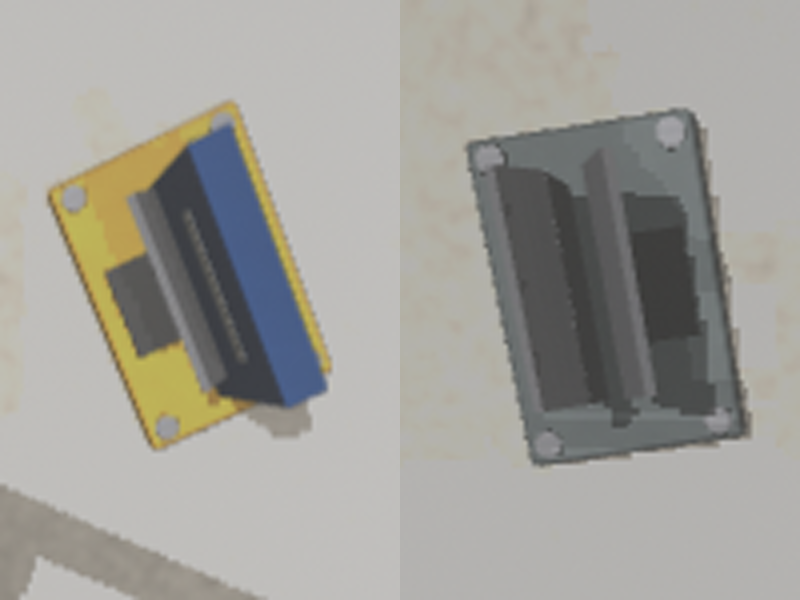

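```bash
cat > fit.py <<'E'
from h import *
from scipy.optimize import least_squares
def fit(s,pts,wx,wy,z,freez=False):
    pts=np.array(pts,float)  # rows u,v,sx,sy
    def f(p):
        c,sn=np.cos(p[2]),np.sin(p[2]);lx=pts[:,2]*wx/2;ly=pts[:,3]*wy/2
        P=np.c_[p[0]+c*lx-sn*ly,p[1]+sn*lx+c*ly,np.full(len(pts),p[3] if freez else z)]
        return (proj(s,P)-pts[:,:2]).ravel()
    p0=ray(s,*pts[:,:2].mean(0),z);best=None
    for a in (-.5,0,.5):
        r=least_squares(f,[p0[0],p0[1],a]+([z] if freez else []))
        if best is None or r.cost<best.cost: best=r
    r=best
    return np.r_[r.x[:2]*1000,np.degrees(r.x[2]),(r.x[3:]*1000)].round(1),'rms px',np.sqrt(np.mean(r.fun**2)).round(2)
E
python3 - <<'E'
from fit import *
w1,w2=load('w1'),load('w2')
w0=dict(w1);T=np.eye(4);T[:3,:3]=R.from_euler('xyz',[-1.5706,.00217,0]).as_matrix();T[:3,3]=[.549458,.00005,.2043]
w0['world_from_camera']=T@np.array(w1['mount'])
def q(off,l): return [((u+.5)/4+off[0]-.5,(v+.5)/4+off[1]-.5,a,b) for u,v,a,b in l]
J=[('clipred',w2,(200,0),[(288,200,1,1),(348,483,1,-1),(165,521,-1,-1)],66,92,.012),
('Pyel',w2,(200,0),[(83,211,-1,1),(130,200,1,1),(160,493,-1,-1),(200,483,1,-1)],12,70,.112),
('clipblue',w2,(320,30),[(168,92,-1,1),(342,180,1,1),(216,435,1,-1),(47,352,-1,-1)],66,92,.012),
('Pred',w2,(320,30),[(307,97,-1,1),(346,117,1,1),(178,360,-1,-1),(216,380,1,-1)],12,70,.112),
('clipyel',w1,(320,20),[(50,190,-1,1),(238,102,1,1),(330,368,1,-1),(157,448,-1,-1)],66,92,.012),
('Pblue',w1,(320,20),[(189,148,-1,1),(232,124,1,1),(283,405,-1,-1),(326,388,1,-1)],12,70,.112),
('clipgrey',w0,(210,20),[(68,146,-1,1),(290,110,1,1),(343,436,1,-1),(135,464,-1,-1)],66,92,.012)]
for n,s,o,l,a,b,z in J: print(n,fit(s,q(o,l),a,b,z),'free z',fit(s,q(o,l),a,b,z,True)[0])
E
```

```text
clipred (array([-1.89421e+04, -3.01222e+04,  1.50000e+01]), 'rms px', np.float64(849.36)) free z [-2.84829e+04  1.91498e+04  1.98000e+01 -4.84880e+03]
Pyel (array([ 1.89570e+03,  1.34749e+04, -4.40000e+00]), 'rms px', np.float64(819.96)) free z [-6.96300e+02 -3.29933e+04 -3.20000e+00  3.24190e+03]
clipblue (array([-1.4660e+02,  2.6386e+03,  8.0000e-01]), 'rms px', np.float64(976.75)) free z [-3.2100e+01 -4.9999e+03  8.0000e-01  1.3059e+03]
Pred (array([-7.119e+02,  1.350e+04,  3.300e+00]), 'rms px', np.float64(817.97)) free z [ 1.0014e+03 -3.2975e+04  1.8000e+00  3.2313e+03]
clipyel (array([1.0460e+03, 2.8325e+03, 7.0000e-01]), 'rms px', np.float64(972.27)) free z [ 1.1461e+03 -4.9503e+03  7.0000e-01  1.3402e+03]
Pblue (array([2.59200e+02, 1.36567e+04, 2.60000e+00]), 'rms px', np.float64(812.76)) free z [ 1.94310e+03 -3.27774e+04  2.70000e+00  3.25870e+03]
clipgrey (array([ 9.6420e+02,  2.8008e+03, -1.7000e+00]), 'rms px', np.float64(973.7)) free z [ 7.0580e+02 -5.8328e+03 -1.6000e+00  1.4843e+03]
```

```bash
sed -i 's#    pts=np.array#    wx,wy=wx/1000,wy/1000\n    pts=np.array#' fit.py
cat > f1.py <<'E'
from fit import *
w1,w2=load('w1'),load('w2')
w0=dict(w1);T=np.eye(4);T[:3,:3]=R.from_euler('xyz',[-1.5706,.00217,0]).as_matrix();T[:3,3]=[.549458,.00005,.2043]
w0['world_from_camera']=T@np.array(w1['mount'])
def q(off,l): return [((u+.5)/4+off[0]-.5,(v+.5)/4+off[1]-.5,a,b) for u,v,a,b in l]
J=[('clipred',w2,(200,0),[(288,200,1,1),(348,483,1,-1),(165,521,-1,-1)],66,92,.012),
('Pyel',w2,(200,0),[(83,211,-1,1),(130,200,1,1),(160,493,-1,-1),(200,483,1,-1)],12,70,.112),
('clipblue',w2,(320,30),[(168,92,-1,1),(342,180,1,1),(216,435,1,-1),(47,352,-1,-1)],66,92,.012),
('Pred',w2,(320,30),[(307,97,-1,1),(346,117,1,1),(178,360,-1,-1),(216,380,1,-1)],12,70,.112),
('clipyel',w1,(320,20),[(50,190,-1,1),(238,102,1,1),(330,368,1,-1),(157,448,-1,-1)],66,92,.012),
('Pblue',w1,(320,20),[(189,148,-1,1),(232,124,1,1),(283,405,-1,-1),(326,388,1,-1)],12,70,.112),
('clipgrey',w0,(210,20),[(68,146,-1,1),(290,110,1,1),(343,436,1,-1),(135,464,-1,-1)],66,92,.012)]
for n,s,o,l,a,b,z in J: print(n,fit(s,q(o,l),a,b,z),'free z',fit(s,q(o,l),a,b,z,True)[0])
E
python3 f1.py
```

```text
clipred (array([ 465.6, -264.7,   10.7]), 'rms px', np.float64(0.66)) free z [ 464.  -264.4   10.8    2.5]
Pyel (array([ 466. , -267.1,   11.2]), 'rms px', np.float64(0.6)) free z [ 464.2 -266.6   11.2  105.1]
clipblue (array([ 615.1, -272.5,  -24.8]), 'rms px', np.float64(0.77)) free z [ 616.7 -272.   -24.8    1.7]
Pred (array([ 616.8, -269.9,  -24.8]), 'rms px', np.float64(0.42)) free z [ 617.6 -269.7  -24.8  108.1]
clipyel (array([615.8, -68.9,  23.8]), 'rms px', np.float64(0.76)) free z [617.2 -68.2  23.7   2.3]
Pblue (array([616.6, -71.9,  23.7]), 'rms px', np.float64(0.79)) free z [618.6 -71.2  23.6 102.2]
clipgrey (array([482.3,  98.7,   8. ]), 'rms px', np.float64(0.81)) free z [480.7  99.3   8.    3.7]
```

Measured poses agree to about 2 mm across views: red clip (466,-266) yaw 11°, blue (616,-271) yaw -25°, yellow (616,-70) yaw 24° and grey (483,100) yaw 8°. Red panel to grey first.

```bash
cat > go.py <<'E'
# usage: go.py x y z(mm) yaw(deg): prints tool shift and turn from the present pose
from h import *
import sys
x,y,z,yaw=map(float,sys.argv[1:5])
Ts=[tool()[0] for _ in range(1)];T=Ts[0];o=tool()[1]
Rt=R.from_euler('xyz',[-90,0,yaw],degrees=True).as_matrix()
d=T[:3,:3].T@(np.array([x,y,z])-T[:3,3]*1000)
t=np.degrees(R.from_matrix(T[:3,:3].T@Rt).as_rotvec())
print('t',round(o['time'],2),'at',(T[:3,3]*1000).round(1),'rpy',np.degrees(o['ee_rot']).round(2),'F',o['wrist_force'].round(1),'w',round(o['width']*1000,1));print('shift',d.round(1),'turn',t.round(2))
E
python3 -m creep '[[30,20,45,0,8.3,0,0],[60,50,90,0,16.6,0,0],[66,74,99,0,24.8,0,0],[66,74,99,0,24.8,0,0],[66,74,99,0,24.8,0,0]]'; python3 go.py 616.5 -270.5 76 -24.8
```

```text
time: 3.6
tool_pos: [0.6163, -0.2707, 0.1833]
ee_rot: [-1.571, -0.002, -0.43]
wrist_force: [-0.3, -0.4, 0.3]
width: 0.0942
t 3.6 at [ 616.3 -270.7  183.3] rpy [-90.02  -0.13 -24.64] F [-0.3 -0.4  0.3] w 94.2
shift [-1.000e-01  1.073e+02  3.000e-01] turn [0.02 0.16 0.13]
```

```bash
python3 -m creep '[[0,40,0,0,0,0,0],[0,80,0,0,0,0,0],[0,107,0,0,0,0,0],[0,107,0,0,0,0,0]]' && python3 -c "
from h import *
shot('side','a1');s=shot('scene','a2');crop(s,200,180,360,340,4,'a2z')"
```

```text
time: 4.1
tool_pos: [0.6147, -0.2714, 0.0734]
ee_rot: [-1.571, 0.003, -0.433]
wrist_force: [0.3, 0.6, 0.6]
width: 0.0942
```

View pics/a2z.png

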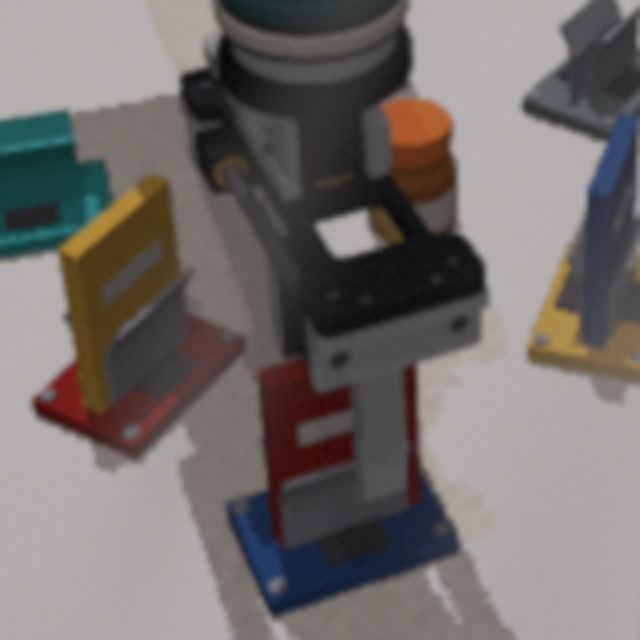

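The fingers straddle the red panel (zoom px 340,440) with the tips above the jaws. I'll close on it.

```bash
python3 -m creep '[[0,0,0,0,0,0,255],[0,0,0,0,0,0,255],[0,0,0,0,0,0,255],[0,0,0,0,0,0,255],[0,0,0,0,0,0,255]]'
```

```text
time: 4.82
tool_pos: [0.616, -0.2709, 0.0744]
ee_rot: [-1.571, 0.0, -0.433]
wrist_force: [0.2, -0.5, -0.1]
width: 0.0478
```

```bash
python3 -m creep '[[0,0,0,0,0,0,255],[0,0,0,0,0,0,255],[0,0,0,0,0,0,255],[0,0,0,0,0,0,255],[0,0,0,0,0,0,255]]'
```

```text
time: 5.45
tool_pos: [0.6159, -0.271, 0.0745]
ee_rot: [-1.571, 0.0, -0.433]
wrist_force: [0.1, 0.9, 0.0]
width: 0.0119
```

```bash
python3 -m creep '[[0,-10,0,0,0,0,255],[0,-30,0,0,0,0,255],[0,-70,0,0,0,0,255],[0,-115,0,0,0,0,255],[0,-150,0,0,0,0,255]]'; python3 -m creep '[[0,0,0,0,0,0,255]]'; python3 go.py 483.5 100 224 8.3; python3 -c "
from h import *
shot('wrist','b1');s=shot('scene','b2');crop(s,200,120,360,280,4,'b2z')"
```

```text
time: 6.08
tool_pos: [0.6166, -0.2713, 0.2295]
ee_rot: [-1.571, -0.005, -0.433]
wrist_force: [0.2, 0.3, -0.9]
width: 0.0117
time: 6.2
tool_pos: [0.6178, -0.2719, 0.2313]
ee_rot: [-1.572, -0.011, -0.433]
wrist_force: [0.2, -0.3, -0.2]
width: 0.012
t 6.2 at [ 617.8 -271.9  231.3] rpy [-90.04  -0.65 -24.79] F [ 0.2 -0.3 -0.2] w 12.0
shift [-278.     3.9  281.3] turn [  0.23 -33.09   0.62]
```

View pics/b1.png

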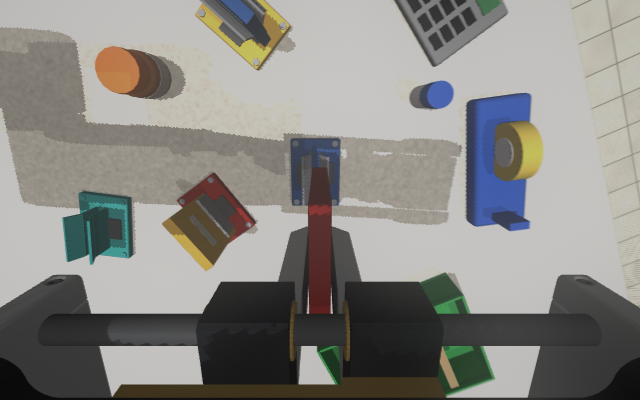

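View pics/b2z.png

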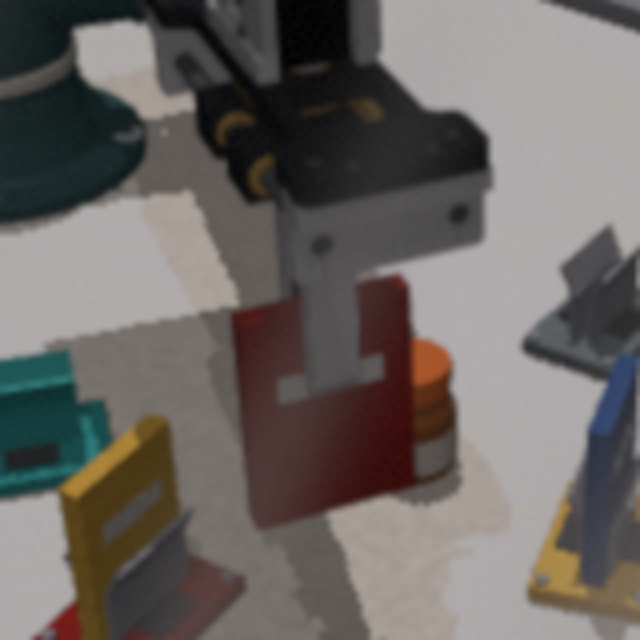

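```bash
python3 -m creep '[[-39,0,39,0,-5,0,255],[-78,0,78,0,-12,0,255],[-118,0,120,0,-20,0,255],[-157,0,160,0,-27,0,255],[-196,0,200,0,-33,0,255]]';python3 -m creep '[[0,0,0,0,0,0,255]]'; python3 go.py 483.5 100 224.5 8.3
```

```text
time: 6.92
tool_pos: [0.5199, -0.0055, 0.2216]
ee_rot: [-1.569, 0.005, 0.147]
wrist_force: [-0.3, 0.5, -0.4]
width: 0.0118
time: 7.05
tool_pos: [0.5198, -0.0039, 0.2225]
ee_rot: [-1.569, 0.004, 0.149]
wrist_force: [0.7, -1.1, -0.5]
width: 0.0116
t 7.05 at [519.8  -3.9 222.5] rpy [-89.89   0.21   8.51] F [ 0.7 -1.1 -0.5] w 11.6
shift [-20.5  -1.8 108.1] turn [-0.1   0.21 -0.21]
```

```bash
python3 -m creep '[[-10,0,55,0,0,0,255],[-20,0,100,0,0,0,255],[-20,0,108,0,0,0,255],[-20,0,108,0,0,0,255],[-20,0,108,0,0,0,255]]';python3 -m creep '[[0,0,0,0,0,0,255],[0,0,0,0,0,0,255]]'; python3 go.py 483.5 100 120 8.3;  python3 -c "
from h import *
shot('wrist','c1');s=shot('scene','c2');crop(s,260,60,440,240,4,'c2z');s=shot('side','c3');crop(s,240,60,400,220,4,'c3z')
for c in ('scene','side'):
  for n in ('clip_grey','panel_red_mid'): print(c,n,[(np.round(d['point'],4),round(d['p'],2)) for d in robot.landmark_of(n,c)])"
```

```text
time: 7.68
tool_pos: [0.4872, 0.0954, 0.2237]
ee_rot: [-1.572, 0.001, 0.141]
wrist_force: [-0.3, -0.9, -0.4]
width: 0.0114
time: 7.92
tool_pos: [0.487, 0.0961, 0.2244]
ee_rot: [-1.571, 0.0, 0.142]
wrist_force: [1.2, -0.3, -0.5]
width: 0.0116
t 7.92 at [487.   96.1 224.4] rpy [-90.01   0.     8.12] F [ 1.2 -0.3 -0.5] w 11.6
shift [ -2.9 104.4   4.4] turn [ 0.01 -0.18 -0.  ]
scene clip_grey [(array([0.4808, 0.1011, 0.0023]), 0.61)]
scene panel_red_mid [(array([0.487 , 0.1009, 0.2121]), 0.76)]
side clip_grey [(array([0.4847, 0.1009, 0.0014]), 0.63)]
side panel_red_mid [(array([0.4841, 0.1   , 0.2134]), 0.64)]
```

View pics/c1.png

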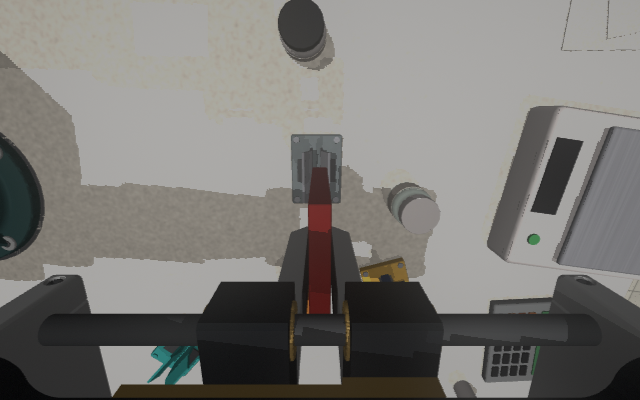

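View pics/c2z.png

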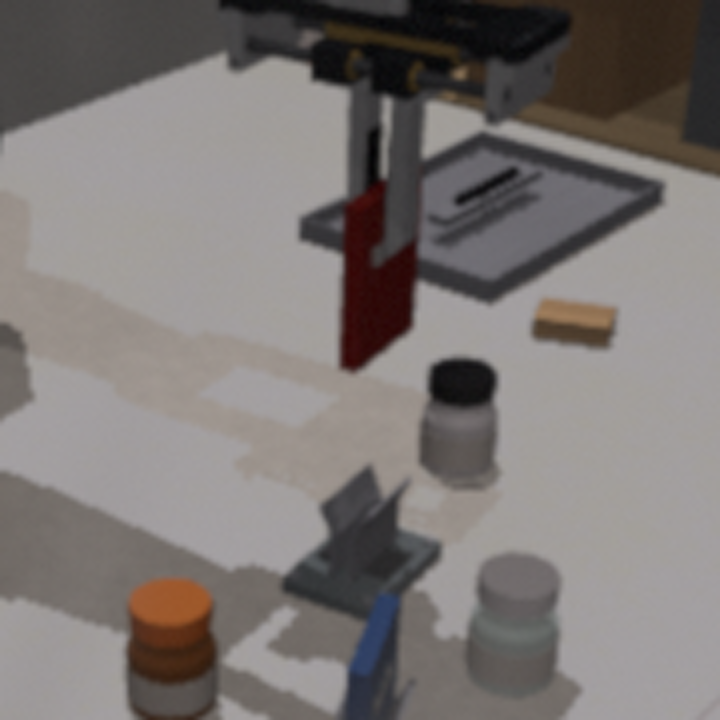

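View pics/c3z.png

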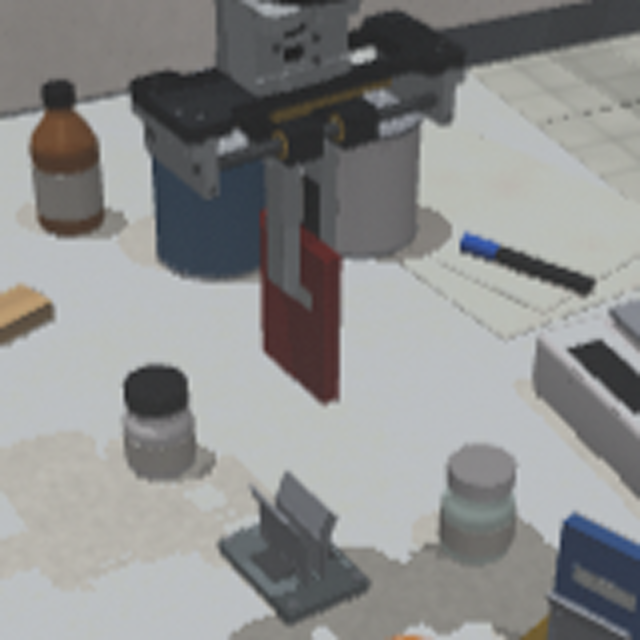

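```bash
python3 -c "
from h import *
a=load('c1')['color'][120:220,270:365];b=load('b1')['color'][120:220,270:365]
cv2.imwrite('pics/c4.png',np.hstack([cv2.resize(x,None,fx=4,fy=4,interpolation=cv2.INTER_CUBIC) for x in (a,b)]))"
```

```text
(no output)
```

View pics/c4.png

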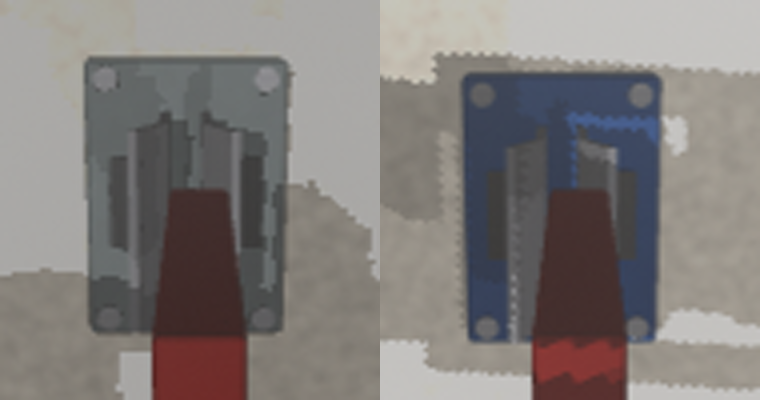

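```bash
cat > rel.py <<'E'
# clip centre in the tool frame (tool x, z, yaw) using measured tilt pose
from fit import *
def rel(n,l,off,k=4,wx=66,wy=92,z=.012,fz=False):
    s=load(n); T=s['world_from_camera']@np.linalg.inv(s['mount'])
    r,_,e=fit(s,[((u+.5)/k+off[0]-.5,(v+.5)/k+off[1]-.5,a,b) for u,v,a,b in l],wx,wy,z,fz)
    yaw=np.degrees(np.arctan2(T[1,0],T[0,0]))
    a=np.radians(yaw);d=r[:2]-T[:2,3]*1000
    print(n,'world',r,'rel x,z',(np.cos(a)*d[0]+np.sin(a)*d[1]).round(1),(-np.sin(a)*d[0]+np.cos(a)*d[1]).round(1),'dyaw',(r[2]-yaw).round(2),'px',e)
C=[(-1,1),(1,1),(1,-1),(-1,-1)]
def q(*p): return [(*a,*b) for a,b in zip(p,C)]
E
python3 - <<'E'
from rel import *
rel('c1',q((84,58),(290,58),(282,332),(91,332)),(270,120))
rel('b1',q((82,73),(282,73),(278,342),(88,342)),(270,120))
E
```

```text
c1 world [482.8  99.5   7.9] rel x,z -3.7 4.0 dyaw -0.22 px 0.14
b1 world [ 615.1 -272.2  -24.9] rel x,z -2.4 -1.4 dyaw -0.11 px 0.17
```

```bash
cat >> rel.py <<'E'
def foot(n,pts,off,k=4,drop=62.5):
    # foot +z edge seen at pts; drop = TCP height minus foot height (mm); gives panel centre in tool x,z
    s=load(n); T=s['world_from_camera']@np.linalg.inv(s['mount']);yaw=np.arctan2(T[1,0],T[0,0])
    for u,v in pts:
        p=(ray(s,(u+.5)/k+off[0]-.5,(v+.5)/k+off[1]-.5,T[2,3]-drop/1000)-T[:3,3])*1000
        print(n,'foot rel x',(np.cos(yaw)*p[0]+np.sin(yaw)*p[1]).round(1),'z-35',(-np.sin(yaw)*p[0]+np.cos(yaw)*p[1]-35).round(1))
E
python3 - <<'E'
from rel import *
foot('c1',[(170,190),(228,190)],(270,120))
foot('b1',[(172,190),(228,190)],(270,120))
E
```

```text
c1 foot rel x -5.6 z-35 0.4
c1 foot rel x 6.2 z-35 0.3
b1 foot rel x -4.2 z-35 0.6
b1 foot rel x 7.2 z-35 0.6
```

```bash
python3 -m creep '[[-4,30,4,0,0,0,255],[-4,60,4,0,0,0,255],[-4,85,4,0,0,0,255],[-4,85,4,0,0,0,255],[-4,85,4,0,0,0,255]]'; python3 -c "
from h import *
s=shot('wrist','e1');crop(s,270,100,365,220,5,'e1z');s=shot('scene','e2');crop(s,300,120,400,220,5,'e2z');s=shot('side','e3');crop(s,270,120,370,220,5,'e3z')
cv2.imwrite('pics/e4.png',np.hstack([cv2.imread('pics/e2z.png')[:500,:400],cv2.imread('pics/e3z.png')[:500,:400]]))"
```

```text
time: 8.9
tool_pos: [0.4829, 0.1003, 0.1407]
ee_rot: [-1.571, -0.002, 0.143]
wrist_force: [0.1, 0.9, -0.7]
width: 0.0119
```

View pics/e1z.png

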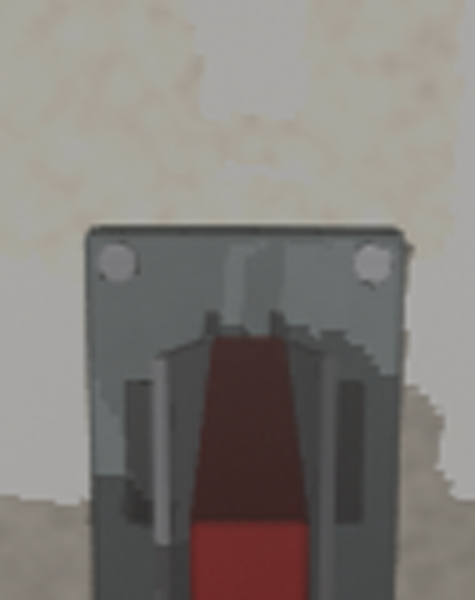

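View pics/e4.png

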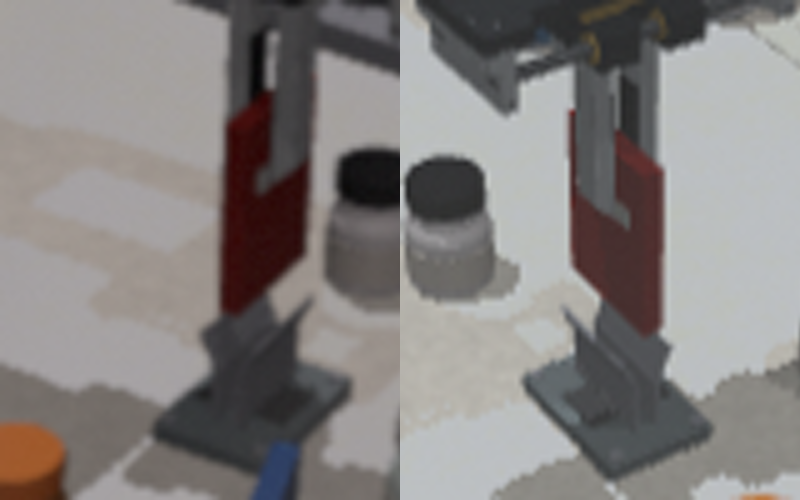

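The foot is centred over the slot: in the wrist zoom the panel is at 212–285 and the base at 88–405. I'll insert it gently.

```bash
python3 -m creep '[[0,12,0,0,0,0,255],[0,22,0,0,0,0,255],[0,32,0,0,0,0,255],[0,41,0,0,0,0,255],[0,50,0,0,0,0,255]]';python3 -m creep '[[0,6,0,0,0,0,255],[0,11,0,0,0,0,255],[0,14,0,0,0,0,255],[0,14,0,0,0,0,255]]'
```

```text
time: 9.68
tool_pos: [0.4823, 0.1002, 0.089]
ee_rot: [-1.571, -0.0, 0.143]
wrist_force: [0.3, 0.3, 0.1]
width: 0.0116
time: 10.18
tool_pos: [0.482, 0.1001, 0.075]
ee_rot: [-1.571, 0.001, 0.143]
wrist_force: [0.9, -0.4, -2.4]
width: 0.0123
```

```bash
python3 -m creep '[[0,1,0,0,0,0,255],[0,1,0,0,0,0,255]]';python3 -m creep '[[0,1,0,0,0,0,255],[0,1,0,0,0,0,255]]'
```

```text
time: 10.42
tool_pos: [0.4823, 0.1002, 0.0746]
ee_rot: [-1.571, -0.0, 0.143]
wrist_force: [0.2, -0.6, -0.4]
width: 0.012
time: 10.68
tool_pos: [0.4825, 0.1002, 0.0744]
ee_rot: [-1.571, -0.001, 0.143]
wrist_force: [-2.6, -0.2, 4.8]
width: 0.012
```

```bash
python3 -c "
from h import *
s=shot('scene','f2');crop(s,300,120,400,220,5,'e2z');s=shot('side','f3');crop(s,270,120,370,220,5,'e3z')
cv2.imwrite('pics/f4.png',np.hstack([cv2.imread('pics/e2z.png')[:500,:400],cv2.imread('pics/e3z.png')[:500,:400]]))"
```

```text
(no output)
```

View pics/f4.png

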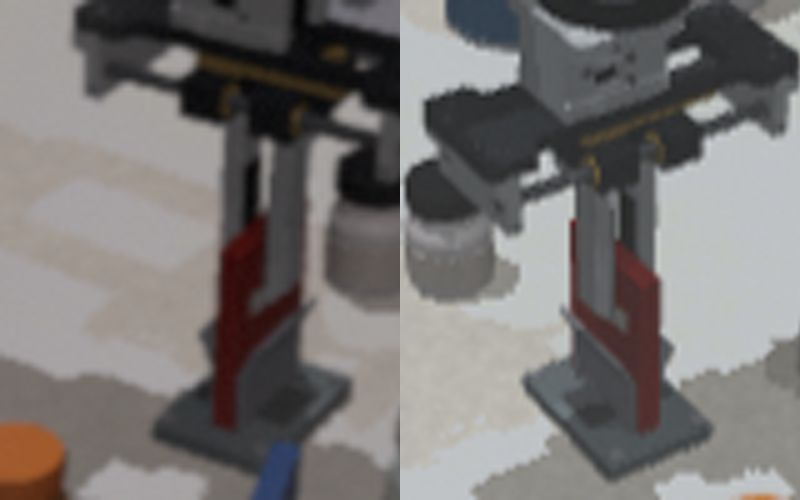

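```bash
python3 -m creep '[[0,0,0,0,0,0,130],[0,0,0,0,0,0,130],[0,0,0,0,0,0,130],[0,0,0,0,0,0,130]]';python3 -m creep '[[0,-20,0,0,0,0,130],[0,-60,0,0,0,0,130],[0,-110,0,0,0,0,130],[0,-110,0,0,0,0,130]]'; python3 go.py 616.4 -70.5 180 23.7
```

```text
time: 11.28
tool_pos: [0.4822, 0.1002, 0.0732]
ee_rot: [-1.571, 0.0, 0.143]
wrist_force: [0.7, -0.9, 0.1]
width: 0.0454
time: 11.78
tool_pos: [0.485, 0.1005, 0.1887]
ee_rot: [-1.571, -0.01, 0.143]
wrist_force: [-0.9, 0.2, -0.1]
width: 0.0462
t 11.78 at [485.  100.5 188.7] rpy [-90.03  -0.59   8.2 ] F [-0.9  0.2 -0.1] w 46.2
shift [ 105.5    9.8 -188. ] turn [  0.11 -15.5    0.58]
```

```bash
python3 -m creep '[[30,0,-52,0,-5,0,130],[60,0,-104,0,-12,0,130],[90,0,-156,0,-15.5,0,130],[108,0,-188,0,-15.5,0,130],[108,0,-188,0,-15.5,0,130]]'; python3 -m creep '[[0,0,0,0,0,0,130],[0,0,0,0,0,0,130]]';python3 go.py 616.3 -70.8 74.5 23.7
```

```text
time: 12.4
tool_pos: [0.6161, -0.0727, 0.1806]
ee_rot: [-1.569, 0.003, 0.41]
wrist_force: [-0.1, 0.1, -0.3]
width: 0.0461
time: 12.65
tool_pos: [0.6153, -0.0692, 0.1835]
ee_rot: [-1.57, 0.0, 0.415]
wrist_force: [-0.8, -0.4, 0.2]
width: 0.046
t 12.65 at [615.3 -69.2 183.5] rpy [-8.997e+01  1.000e-02  2.379e+01] F [-0.8 -0.4  0.2] w 46.0
shift [  0.3 109.   -1.9] turn [-0.03  0.09 -0.01]
```

```bash
python3 -m creep '[[0,40,-1,0,0,0,130],[0,80,-1,0,0,0,130],[0,108,-1,0,0,0,130],[0,108,-1,0,0,0,130]]'; python3 -c "
from h import *
s=shot('scene','g2');crop(s,300,150,420,300,4,'g2z')"
```

```text
time: 13.15
tool_pos: [0.6139, -0.0699, 0.0728]
ee_rot: [-1.567, 0.005, 0.415]
wrist_force: [-0.3, 0.1, -0.5]
width: 0.0466
```

View pics/g2z.png

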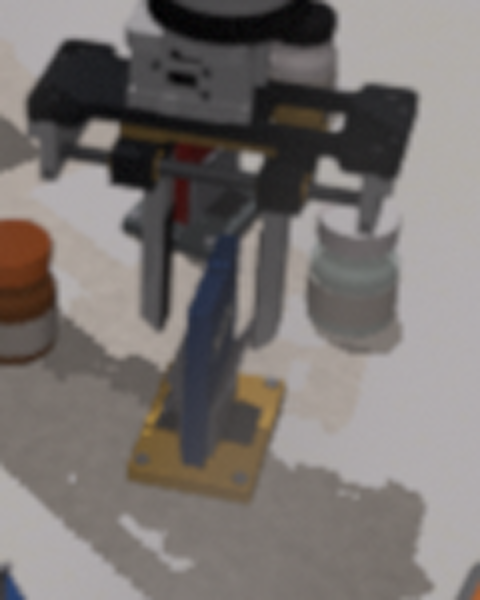

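The fingers straddle the blue panel, clear of the jar. I'll close and lift.

```bash
python3 -m creep '[[0,0,0,0,0,0,255],[0,0,0,0,0,0,255],[0,0,0,0,0,0,255],[0,0,0,0,0,0,255],[0,0,0,0,0,0,255]]'; python3 -m creep '[[0,0,0,0,0,0,255],[0,0,0,0,0,0,255]]'
```

```text
time: 13.82
tool_pos: [0.6166, -0.0716, 0.0762]
ee_rot: [-1.571, -0.001, 0.414]
wrist_force: [-1.1, -0.9, 2.6]
width: 0.0117
time: 14.08
tool_pos: [0.6166, -0.0715, 0.0761]
ee_rot: [-1.571, -0.001, 0.414]
wrist_force: [-1.4, -0.8, 3.6]
width: 0.012
```

```bash
python3 -m creep '[[0,-10,0,0,0,0,255],[0,-30,0,0,0,0,255],[0,-70,0,0,0,0,255],[0,-115,0,0,0,0,255],[0,-150,0,0,0,0,255]]'; python3 -m creep '[[0,0,0,0,0,0,255],[0,0,0,0,0,0,255]]'; python3 go.py 616.2 -271.3 224 -24.8;python3 -c "
from h import *
s=shot('wrist','i1');crop(s,270,120,365,220,4,'i1z')"
```

```text
time: 14.7
tool_pos: [0.6166, -0.0713, 0.2276]
ee_rot: [-1.571, -0.001, 0.413]
wrist_force: [0.1, 0.3, -0.5]
width: 0.0116
time: 14.95
tool_pos: [0.6157, -0.0712, 0.2234]
ee_rot: [-1.569, 0.002, 0.414]
wrist_force: [-0.8, -0.3, -1.1]
width: 0.0115
t 14.95 at [615.7 -71.2 223.4] rpy [-89.9    0.13  23.7 ] F [-0.8 -0.3 -1.1] w 11.5
shift [ -80.    -0.7 -183.4] turn [-4.00e-02  4.85e+01 -1.70e-01]
```

View pics/i1z.png

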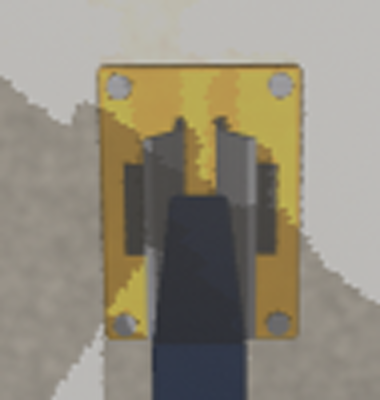

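```bash
python3 - <<'E'
from rel import *
rel('i1',q((98,65),(302,65),(298,340),(106,340)),(270,120))
foot('i1',[(170,197),(226,197)],(270,120))
E
python3 -m creep '[[-16,0,-37,0,10,0,255],[-32,0,-74,0,20,0,255],[-48,0,-110,0,30,0,255],[-64,0,-146,0,39,0,255],[-80,0,-183,0,48.5,0,255]]'; python3 -m creep '[[0,0,0,0,0,0,255],[0,0,0,0,0,0,255],[0,0,0,0,0,0,255]]'; python3 go.py 616.2 -271.3 120 -24.8;python3 -c "
from h import *
s=shot('wrist','j1');crop(s,270,120,365,220,4,'j1z')"
```

```text
i1 world [615.1 -69.3  23.9] rel x,z 0.2 2.0 dyaw 0.2 px 0.21
i1 foot rel x -5.9 z-35 -1.1
i1 foot rel x 5.5 z-35 -1.1
time: 15.62
tool_pos: [0.6158, -0.2718, 0.2223]
ee_rot: [-1.57, 0.005, -0.438]
wrist_force: [0.1, -0.4, -0.1]
width: 0.0118
time: 16.0
tool_pos: [0.6167, -0.2697, 0.2249]
ee_rot: [-1.57, 0.001, -0.431]
wrist_force: [0.2, 0.4, -0.9]
width: 0.0118
t 16.0 at [ 616.7 -269.7  224.9] rpy [-8.997e+01  7.000e-02 -2.467e+01] F [ 0.2  0.4 -0.9] w 11.8
shift [  0.4 104.9  -1.7] turn [-0.03  0.13 -0.07]
```

View pics/j1z.png

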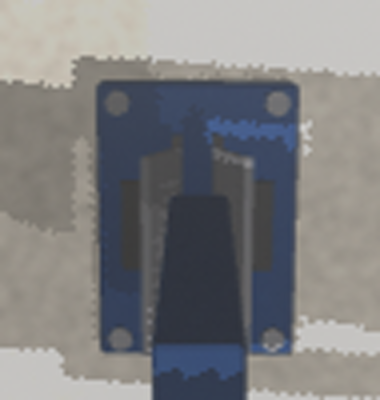

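```bash
python3 - <<'E'
from rel import *
rel('j1',q((97,82),(300,82),(294,354),(103,354)),(270,120))
foot('j1',[(170,196),(227,196)],(270,120),drop=63.5)
E
```

```text
j1 world [ 615.5 -272.8  -24.7] rel x,z 0.2 -3.4 dyaw -0.03 px 0.16
j1 foot rel x -5.5 z-35 -0.8
j1 foot rel x 6.3 z-35 -0.8
```

```bash
python3 -m creep '[[0,30,-2.6,0,0,0,255],[0,60,-2.6,0,0,0,255],[0,82,-2.6,0,0,0,255],[0,82,-2.6,0,0,0,255],[0,82,-2.6,0,0,0,255]]'; python3 -c "
from h import *
s=shot('wrist','k1');crop(s,270,100,365,220,5,'k1z')"
```

```text
time: 16.68
tool_pos: [0.6162, -0.2732, 0.145]
ee_rot: [-1.571, -0.002, -0.432]
wrist_force: [0.7, 0.4, -0.5]
width: 0.0119
```

View pics/k1z.png

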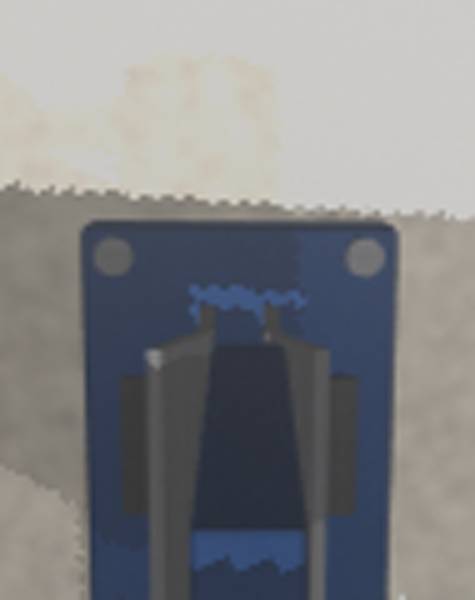

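```bash
python3 - <<'E'
from rel import *
rel('k1',q((80,224),(400,224)),(270,100),5)
foot('k1',[(211,345),(285,345)],(270,100),5,63.5)
rel('e1',q((86,228),(406,228)),(270,100),5)
foot('e1',[(212,338),(285,338)],(270,100),5,62.5)
E
```

```text
k1 world [ 615.4 -272.6  -24.8] rel x,z -1.0 0.2 dyaw -0.06 px 0.03
k1 foot rel x -5.5 z-35 -0.8
k1 foot rel x 6.7 z-35 -0.8
e1 world [482.9  99.8   8.1] rel x,z -0.1 -0.5 dyaw -0.1 px 0.27
e1 foot rel x -5.6 z-35 0.3
e1 foot rel x 6.3 z-35 0.3
```

```bash
python3 -m creep '[[-1.3,8,0.8,0,0,0,255],[-1.3,18,0.8,0,0,0,255],[-1.3,30,0.8,0,0,0,255],[-1.3,40,0.8,0,0,0,255],[-1.3,50,0.8,0,0,0,255]]';python3 -m creep '[[0,7,0,0,0,0,255],[0,13,0,0,0,0,255],[0,18,0,0,0,0,255],[0,18,0,0,0,0,255],[0,18,0,0,0,0,255]]'
```

```text
time: 17.35
tool_pos: [0.6147, -0.2723, 0.0929]
ee_rot: [-1.571, -0.0, -0.433]
wrist_force: [0.3, -0.2, 0.7]
width: 0.012
time: 17.98
tool_pos: [0.6149, -0.2723, 0.0761]
ee_rot: [-1.571, -0.001, -0.433]
wrist_force: [-1.7, 0.8, 3.1]
width: 0.0118
```

```bash
python3 -m creep '[[0,1,0,0,0,0,255],[0,1,0,0,0,0,255]]'
```

```text
time: 18.23
tool_pos: [0.6149, -0.2722, 0.0761]
ee_rot: [-1.571, -0.001, -0.433]
wrist_force: [-1.9, 1.7, 6.9]
width: 0.0118
```

```bash
python3 -m creep '[[0,0,0,0,0,0,130],[0,0,0,0,0,0,130],[0,0,0,0,0,0,130],[0,0,0,0,0,0,130]]';python3 -m creep '[[0,-20,0,0,0,0,130],[0,-60,0,0,0,0,130],[0,-110,0,0,0,0,130],[0,-110,0,0,0,0,130],[0,-110,0,0,0,0,130]]'; python3 go.py 466 -266.3 184 11
```

```text
time: 18.73
tool_pos: [0.6146, -0.2721, 0.074]
ee_rot: [-1.571, 0.001, -0.433]
wrist_force: [1.3, -0.0, -0.4]
width: 0.0454
time: 19.35
tool_pos: [0.6148, -0.2722, 0.1852]
ee_rot: [-1.571, -0.001, -0.433]
wrist_force: [0.4, 0.4, -0.6]
width: 0.0463
t 19.35 at [ 614.8 -272.2  185.2] rpy [-9.00e+01 -7.00e-02 -2.48e+01] F [ 0.4  0.4 -0.6] w 46.3
shift [-137.6    1.   -57. ] turn [ 3.00e-02 -3.58e+01  6.00e-02]
```

```bash
python3 -m creep '[[-38,0,-15,0,-9,0,130],[-76,0,-30,0,-18,0,130],[-110,0,-45,0,-27,0,130],[-137,0,-57,0,-35.8,0,130],[-137,0,-57,0,-35.8,0,130]]'; python3 -m creep '[[0,0,0,0,0,0,130],[0,0,0,0,0,0,130]]';python3 go.py 466 -266.3 75.5 11; python3 -c "
from h import *
shot('wrist','l1');shot('scene','l2');s=shot('side','l3')"
```

```text
time: 19.98
tool_pos: [0.4645, -0.266, 0.1829]
ee_rot: [-1.569, 0.002, 0.189]
wrist_force: [1.2, 0.8, 0.1]
width: 0.0462
time: 20.23
tool_pos: [0.4671, -0.2663, 0.1838]
ee_rot: [-1.57, 0.0, 0.192]
wrist_force: [-0.1, -0.4, -0.3]
width: 0.0459
t 20.23 at [ 467.1 -266.3  183.8] rpy [-8.995e+01  3.000e-02  1.099e+01] F [-0.1 -0.4 -0.3] w 45.9
shift [-1.100e+00  1.083e+02  1.000e-01] turn [-0.05 -0.01 -0.03]
```

View pics/l1.png

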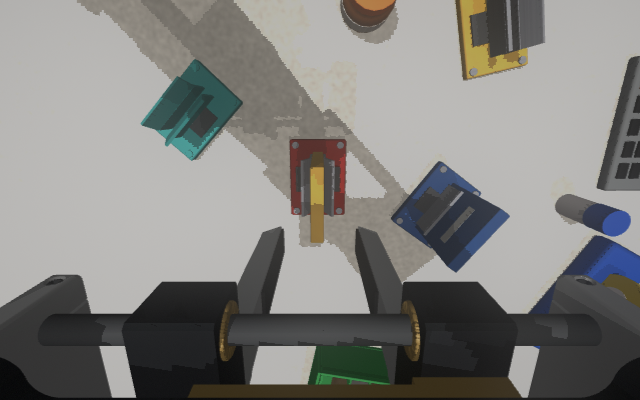

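View pics/l2.png

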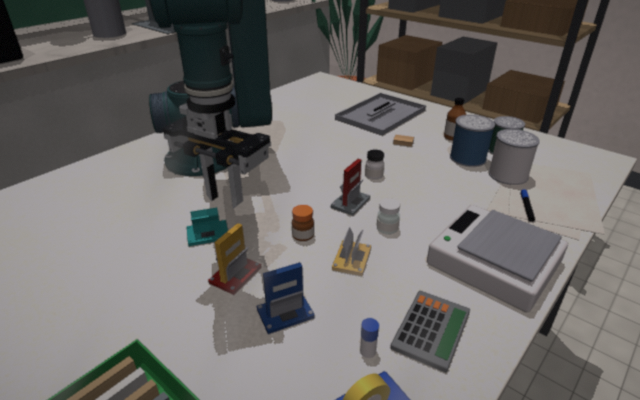

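The blue panel stands in the blue clip at (285,295). The yellow panel is centred between the open fingers in the wrist view at (316,210). Descend and grip.

```bash
python3 -m creep '[[-1,40,0,0,0,0,130],[-1,80,0,0,0,0,130],[-1,108,0,0,0,0,130],[-1,108,0,0,0,0,130]]'; python3 -m creep '[[0,0,0,0,0,0,255],[0,0,0,0,0,0,255],[0,0,0,0,0,0,255],[0,0,0,0,0,0,255],[0,0,0,0,0,0,255]]'; python3 -m creep '[[0,0,0,0,0,0,255],[0,0,0,0,0,0,255]]'
```

```text
time: 20.88
tool_pos: [0.464, -0.2654, 0.0736]
ee_rot: [-1.566, 0.004, 0.192]
wrist_force: [0.3, 0.5, -0.6]
width: 0.0461
time: 21.5
tool_pos: [0.4658, -0.267, 0.0774]
ee_rot: [-1.572, -0.001, 0.192]
wrist_force: [-0.7, 0.3, 3.9]
width: 0.012
time: 21.75
tool_pos: [0.4657, -0.267, 0.0773]
ee_rot: [-1.572, -0.001, 0.192]
wrist_force: [-1.6, 0.4, 5.5]
width: 0.012
```

```bash
python3 -m creep '[[0,-10,0,0,0,0,255],[0,-30,0,0,0,0,255],[0,-70,0,0,0,0,255],[0,-115,0,0,0,0,255],[0,-150,0,0,0,0,255]]'; python3 -m creep '[[0,0,0,0,0,0,255],[0,0,0,0,0,0,255],[0,0,0,0,0,0,255]]'; python3 go.py 615.7 -69.5 224 23.8;python3 -c "
from h import *
s=shot('wrist','m1');crop(s,270,120,365,220,4,'m1z')"
```

```text
time: 22.38
tool_pos: [0.4656, -0.2665, 0.2282]
ee_rot: [-1.571, -0.001, 0.192]
wrist_force: [0.4, -0.2, -0.5]
width: 0.0113
time: 22.75
tool_pos: [0.4646, -0.266, 0.2237]
ee_rot: [-1.567, 0.003, 0.192]
wrist_force: [-0.4, 0.6, -1.5]
width: 0.0112
t 22.75 at [ 464.6 -266.   223.7] rpy [-89.79   0.18  11.  ] F [-0.4  0.6 -1.5] w 11.2
shift [185.8  -0.3 164. ] turn [ -0.22 -12.8   -0.16]
```

View pics/m1z.png

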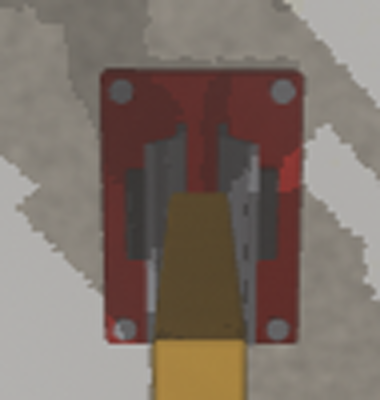

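```bash
python3 -m creep '[[37,0,33,0,-3,0,255],[74,0,66,0,-6,0,255],[111,0,98,0,-10,0,255],[148,0,131,0,-12.8,0,255],[185,0,164,0,-12.8,0,255]]'; python3 -m creep '[[0,0,0,0,0,0,255],[0,0,0,0,0,0,255],[0,0,0,0,0,0,255],[0,0,0,0,0,0,255]]'; python3 go.py 615.7 -69.5 224 23.8;python3 -c "
from h import *
s=shot('wrist','n1');crop(s,270,120,365,220,4,'n1z')"
```

```text
time: 23.42
tool_pos: [0.6161, -0.069, 0.2249]
ee_rot: [-1.57, 0.002, 0.416]
wrist_force: [-0.5, 0.1, -0.9]
width: 0.0119
time: 23.92
tool_pos: [0.6153, -0.0715, 0.2268]
ee_rot: [-1.571, -0.0, 0.414]
wrist_force: [0.4, -0.1, -1.2]
width: 0.0116
t 23.93 at [615.3 -71.5 226.8] rpy [-9.002e+01 -1.000e-02  2.370e+01] F [ 0.4 -0.1 -1.2] w 11.6
shift [1.2 2.8 1.7] turn [ 0.02 -0.1   0.01]
```

View pics/n1z.png

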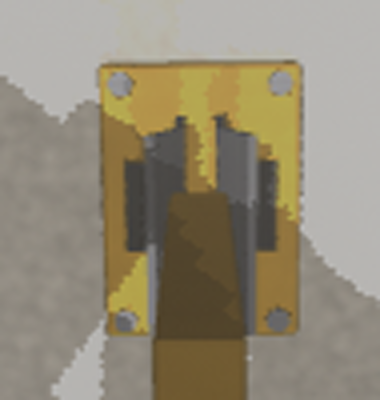

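```bash
python3 - <<'E'
from rel import *
rel('n1',q((98,63),(302,63),(299,335),(106,335)),(270,120))
foot('n1',[(170,193),(228,193)],(270,120),drop=64.5)
E
```

```text
n1 world [615.2 -69.3  24. ] rel x,z 0.8 2.1 dyaw 0.3 px 0.16
n1 foot rel x -5.8 z-35 -0.7
n1 foot rel x 6.1 z-35 -0.7
```

```bash
python3 -m creep '[[0.6,30,2.8,0,-0.2,0,255],[0.6,60,2.8,0,-0.2,0,255],[0.6,82,2.8,0,-0.2,0,255],[0.6,82,2.8,0,-0.2,0,255],[0.6,82,2.8,0,-0.2,0,255]]'; python3 -m creep '[[0,0,0,0,0,0,255]]'; python3 -c "
from h import *
s=shot('wrist','o1');crop(s,270,100,365,220,5,'o1z')"
```

```text
time: 24.6
tool_pos: [0.6157, -0.068, 0.1459]
ee_rot: [-1.572, -0.002, 0.418]
wrist_force: [0.4, -0.4, -0.7]
width: 0.012
time: 24.72
tool_pos: [0.6161, -0.0679, 0.1465]
ee_rot: [-1.573, -0.003, 0.419]
wrist_force: [0.2, 0.4, -0.8]
width: 0.0117
```

View pics/o1z.png

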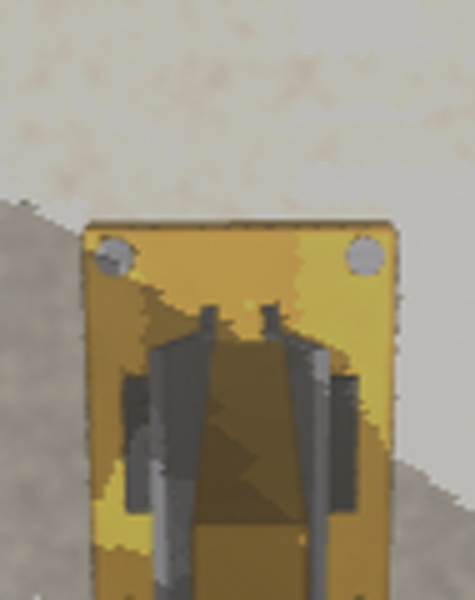

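```bash
python3 - <<'E'
from rel import *
rel('o1',q((82,224),(398,224)),(270,100),5)
foot('o1',[(212,341),(286,341)],(270,100),5,64.5)
E
```

```text
o1 world [615.1 -69.1  23.9] rel x,z -1.4 -0.7 dyaw -0.09 px 0.15
o1 foot rel x -5.8 z-35 -0.8
o1 foot rel x 6.4 z-35 -0.8
```

```bash
python3 -m creep '[[-1,8,0,0,0,0,255],[-1,18,0,0,0,0,255],[-1,30,0,0,0,0,255],[-1,40,0,0,0,0,255],[-1,50,0,0,0,0,255]]';python3 -m creep '[[0,7,0,0,0,0,255],[0,13,0,0,0,0,255],[0,18,0,0,0,0,255],[0,18,0,0,0,0,255],[0,18,0,0,0,0,255]]'
```

```text
time: 25.4
tool_pos: [0.6144, -0.068, 0.0939]
ee_rot: [-1.571, -0.0, 0.419]
wrist_force: [-0.1, 0.3, 0.6]
width: 0.0115
time: 26.02
tool_pos: [0.6144, -0.068, 0.0773]
ee_rot: [-1.571, -0.001, 0.419]
wrist_force: [-1.2, 1.3, 5.6]
width: 0.0118
```

```bash
python3 -m creep '[[0,0.6,0,0,0,0,255],[0,0.6,0,0,0,0,255]]'; python3 -m creep '[[0,0,0,0,0,0,130],[0,0,0,0,0,0,130],[0,0,0,0,0,0,130],[0,0,0,0,0,0,130]]';python3 -m creep '[[0,-20,0,0,0,0,130],[0,-60,0,0,0,0,130],[0,-110,0,0,0,0,130],[0,-110,0,0,0,0,130],[0,-110,0,0,0,0,130]]'; python3 go.py 482.3 100 184 8.1
```

```text
time: 26.28
tool_pos: [0.6144, -0.068, 0.0773]
ee_rot: [-1.571, -0.001, 0.419]
wrist_force: [-2.5, 1.3, 7.6]
width: 0.0119
time: 26.78
tool_pos: [0.6142, -0.068, 0.0755]
ee_rot: [-1.571, 0.0, 0.419]
wrist_force: [1.2, 0.2, -0.4]
width: 0.0453
time: 27.4
tool_pos: [0.6141, -0.068, 0.1853]
ee_rot: [-1.57, 0.0, 0.419]
wrist_force: [-0.7, 0.3, -0.6]
width: 0.046
t 27.4 at [614.1 -68.  185.3] rpy [-8.998e+01  3.000e-02  2.400e+01] F [-0.7  0.3 -0.6] w 46.0
shift [-52.1   1.4 207. ] turn [-0.02 15.9  -0.03]
```

```bash
python3 -m creep '[[-13,0,52,0,5,0,130],[-26,0,104,0,10,0,130],[-39,0,156,0,15.9,0,130],[-52,0,207,0,15.9,0,130],[-52,0,207,0,15.9,0,130]]'; python3 -m creep '[[0,0,0,0,0,0,130],[0,0,0,0,0,0,130],[0,0,0,0,0,0,130]]'; python3 go.py 482.3 100 75 8.1; python3 -c "
from h import *
shot('wrist','p1')"
```

```text
time: 28.02
tool_pos: [0.4797, 0.1021, 0.1839]
ee_rot: [-1.57, 0.004, 0.146]
wrist_force: [-0.3, -0.5, -0.0]
width: 0.0458
time: 28.4
tool_pos: [0.4831, 0.099, 0.1854]
ee_rot: [-1.571, 0.001, 0.14]
wrist_force: [-0.8, 0.0, 0.5]
width: 0.0459
t 28.4 at [483.1  99.  185.4] rpy [-9.001e+01  5.000e-02  8.000e+00] F [-0.8  0.   0.5] w 45.9
shift [ -0.6 110.4   1.1] turn [ 0.01 -0.1  -0.05]
```

View pics/p1.png

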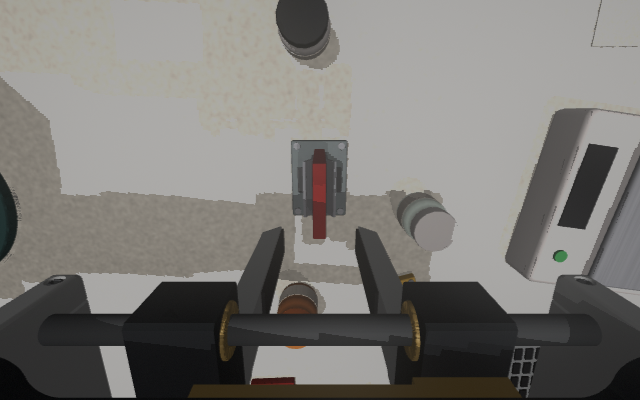

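The red panel is centred between the fingers at (319,195). Descend, grip and lift.

```bash
python3 -m creep '[[0,40,1,0,0,0,130],[0,80,1,0,0,0,130],[0,110,1,0,0,0,130],[0,110,1,0,0,0,130],[0,110,1,0,0,0,130]]'; python3 -m creep '[[0,0,0,0,0,0,255],[0,0,0,0,0,0,255],[0,0,0,0,0,0,255],[0,0,0,0,0,0,255],[0,0,0,0,0,0,255]]'; python3 -m creep '[[0,0,0,0,0,0,255],[0,0,0,0,0,0,255]]'
```

```text
time: 29.08
tool_pos: [0.4835, 0.1008, 0.0772]
ee_rot: [-1.571, -0.002, 0.141]
wrist_force: [0.8, -0.3, 0.3]
width: 0.0462
time: 29.7
tool_pos: [0.4826, 0.101, 0.0763]
ee_rot: [-1.571, -0.0, 0.141]
wrist_force: [-0.8, 0.7, 1.8]
width: 0.0117
time: 29.95
tool_pos: [0.4825, 0.101, 0.0762]
ee_rot: [-1.571, -0.0, 0.141]
wrist_force: [-0.7, -0.4, 3.1]
width: 0.0118
```

```bash
python3 -m creep '[[0,-10,0,0,0,0,255],[0,-30,0,0,0,0,255],[0,-70,0,0,0,0,255],[0,-115,0,0,0,0,255],[0,-150,0,0,0,0,255]]'; python3 -m creep '[[0,0,0,0,0,0,255],[0,0,0,0,0,0,255],[0,0,0,0,0,0,255]]'; python3 go.py 465.2 -265.8 224 11
```

```text
time: 30.58
tool_pos: [0.4827, 0.1009, 0.2281]
ee_rot: [-1.571, -0.002, 0.141]
wrist_force: [0.4, 0.3, -1.2]
width: 0.0117
time: 30.95
tool_pos: [0.4813, 0.1008, 0.2233]
ee_rot: [-1.571, 0.004, 0.141]
wrist_force: [-0.6, -0.2, -1.2]
width: 0.012
t 30.95 at [481.3 100.8 223.3] rpy [-89.99   0.26   8.1 ] F [-0.6 -0.2 -1.2] w 12.0
shift [ -67.6   -0.4 -360.7] turn [-0.02 -2.9  -0.26]
```

```bash
python3 -m creep '[[-9,0,-50,0,0,0,255],[-19,0,-100,0,0,0,255],[-28,0,-150,0,0,0,255],[-37,0,-200,0,-1,0,255],[-47,0,-250,0,-2.9,0,255]]'; python3 -m creep '[[0,0,0,0,0,0,255]]'; python3 go.py 465.2 -265.8 224.5 11
```

```text
time: 31.58
tool_pos: [0.4703, -0.1545, 0.2241]
ee_rot: [-1.569, 0.002, 0.193]
wrist_force: [0.8, 0.3, -0.5]
width: 0.0114
time: 31.7
tool_pos: [0.4699, -0.1559, 0.2236]
ee_rot: [-1.569, 0.003, 0.186]
wrist_force: [0.6, -0.3, -1.7]
width: 0.0116
t 31.7 at [ 469.9 -155.9  223.6] rpy [-89.91   0.2   10.68] F [ 0.6 -0.3 -1.7] w 11.6
shift [ -25.    -0.9 -107.1] turn [-0.09 -0.32 -0.2 ]
```

```bash
python3 -m creep '[[-12,0,-50,0,0,0,255],[-25,0,-100,0,0,0,255],[-25,0,-107,0,0,0,255],[-25,0,-107,0,0,0,255],[-25,0,-107,0,0,0,255]]'; python3 -m creep '[[0,0,0,0,0,0,255],[0,0,0,0,0,0,255]]'; python3 go.py 465.2 -265.8 224.5 11;python3 -c "
from h import *
s=shot('wrist','r1');crop(s,270,120,365,220,4,'r1z')"
```

```text
time: 32.33
tool_pos: [0.4673, -0.2613, 0.2257]
ee_rot: [-1.57, 0.0, 0.194]
wrist_force: [0.2, 0.3, -1.1]
width: 0.012
time: 32.58
tool_pos: [0.4672, -0.2622, 0.2262]
ee_rot: [-1.571, -0.0, 0.193]
wrist_force: [0.5, 0.7, -0.2]
width: 0.0119
t 32.58 at [ 467.2 -262.2  226.2] rpy [-9.001e+01 -3.000e-02  1.107e+01] F [ 0.5  0.7 -0.2] w 11.9
shift [-2.7  1.7 -3.2] turn [0.01 0.07 0.03]
```

View pics/r1z.png

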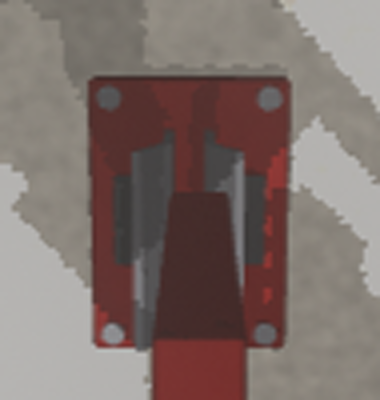

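```bash
python3 - <<'E'
from rel import *
rel('r1',q((88,77),(291,77),(285,348),(94,348)),(270,120))
rel('m1',q((100,70),(304,70),(299,343),(106,343)),(270,120))
foot('r1',[(170,193),(228,193)],(270,120),drop=64)
E
```

```text
r1 world [ 464.9 -265.    10.9] rel x,z -2.8 -2.3 dyaw -0.17 px 0.09
m1 world [ 465.  -264.8   11. ] rel x,z 0.6 1.1 dyaw -0.0 px 0.1
r1 foot rel x -5.7 z-35 -0.6
r1 foot rel x 6.3 z-35 -0.6
```

```bash
python3 -m creep '[[-3,30,-1.7,0,0.1,0,255],[-3,60,-1.7,0,0.1,0,255],[-3,82,-1.7,0,0.1,0,255],[-3,82,-1.7,0,0.1,0,255],[-3,82,-1.7,0,0.1,0,255]]'; python3 -m creep '[[0,0,0,0,0,0,255]]'; python3 -c "
from h import *
s=shot('wrist','t1');crop(s,270,100,365,220,5,'t1z')"
```

```text
time: 33.25
tool_pos: [0.4649, -0.2655, 0.1451]
ee_rot: [-1.572, -0.001, 0.19]
wrist_force: [-0.2, 0.5, -1.4]
width: 0.0117
time: 33.38
tool_pos: [0.4652, -0.2657, 0.1456]
ee_rot: [-1.573, -0.002, 0.19]
wrist_force: [0.2, -0.0, -1.5]
width: 0.0116
```

View pics/t1z.png

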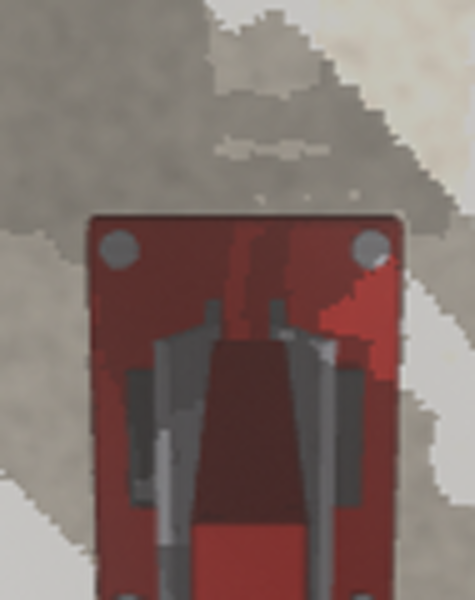

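```bash
python3 - <<'E'
from rel import *
rel('t1',q((87,217),(406,217)),(270,100),5)
foot('t1',[(212,341),(286,341)],(270,100),5,64)
E
```

```text
t1 world [ 465.  -264.8   10.8] rel x,z -0.0 0.9 dyaw -0.1 px 0.03
t1 foot rel x -5.7 z-35 -0.6
t1 foot rel x 6.5 z-35 -0.6
```

```bash
python3 -m creep '[[-0.3,8,1,0,0,0,255],[-0.3,18,1,0,0,0,255],[-0.3,30,1,0,0,0,255],[-0.3,40,1,0,0,0,255],[-0.3,50,1,0,0,0,255]]';python3 -m creep '[[0,7,0,0,0,0,255],[0,13,0,0,0,0,255],[0,18,0,0,0,0,255],[0,18,0,0,0,0,255],[0,18,0,0,0,0,255]]'
```

```text
time: 34.05
tool_pos: [0.464, -0.2644, 0.0934]
ee_rot: [-1.571, -0.0, 0.19]
wrist_force: [0.3, -0.1, 0.9]
width: 0.0118
time: 34.67
tool_pos: [0.464, -0.2644, 0.0762]
ee_rot: [-1.571, -0.0, 0.19]
wrist_force: [-0.5, 0.6, 2.8]
width: 0.0117
```

```bash
python3 -m creep '[[0,1,0,0,0,0,255],[0,1,0,0,0,0,255]]'; python3 -m creep '[[0,0,0,0,0,0,130],[0,0,0,0,0,0,130],[0,0,0,0,0,0,130],[0,0,0,0,0,0,130]]';python3 -m creep '[[0,-20,0,0,0,0,130],[0,-60,0,0,0,0,130],[0,-110,0,0,0,0,130],[0,-110,0,0,0,0,130],[0,-110,0,0,0,0,130]]'; python3 go.py 550 -370 255 0
```

```text
time: 34.92
tool_pos: [0.464, -0.2644, 0.0762]
ee_rot: [-1.571, -0.0, 0.19]
wrist_force: [-1.8, 1.0, 6.5]
width: 0.012
time: 35.42
tool_pos: [0.4638, -0.2642, 0.0746]
ee_rot: [-1.57, 0.0, 0.19]
wrist_force: [0.7, 0.3, 0.1]
width: 0.0454
time: 36.05
tool_pos: [0.4637, -0.2641, 0.1843]
ee_rot: [-1.57, 0.0, 0.19]
wrist_force: [0.0, -1.2, -1.1]
width: 0.0458
t 36.05 at [ 463.7 -264.1  184.3] rpy [-8.997e+01  2.000e-02  1.090e+01] F [ 0.  -1.2 -1.1] w 45.8
shift [  64.7  -70.8 -120.2] turn [-0.03 10.9  -0.03]
```

Now a final inspection from the first viewing positions.

```bash
python3 -m creep '[[16,-24,-30,0,3,0,100],[32,-48,-60,0,6,0,60],[48,-71,-90,0,9,0,30],[65,-71,-120,0,10.9,0,0],[65,-71,-120,0,10.9,0,0]]'; python3 -m creep '[[0,0,0,0,0,0,0],[0,0,0,0,0,0,0],[0,0,0,0,0,0,0],[0,0,0,0,0,0,0]]'; python3 -c "
from h import *
s=shot('wrist','u2');shot('scene','us');shot('side','ud')
for c in ('scene','side','wrist'):
  for n in ('panel_red_mid','clip_red','panel_blue_mid','clip_blue','panel_yellow_mid','clip_yellow','jar_white_mid','jar_black_mid','jar_orange_mid'): print(c,n,[(np.round(d['point'],3),round(d['p'],2)) for d in robot.landmark_of(n,c)])"
python3 -m creep '[[0,0,50,0,0,0,0],[0,0,100,0,0,0,0],[0,0,150,0,0,0,0],[0,0,200,0,0,0,0],[0,0,200,0,0,0,0]]'; python3 -m creep '[[0,0,0,0,0,0,0],[0,0,0,0,0,0,0],[0,0,0,0,0,0,0]]'; python3 -c "
from h import *
a=load('u2')['color'];c=shot('wrist','u1')['color'][20:170,320:420]
cv2.imwrite('pics/u3.png',np.hstack([cv2.resize(x,None,fx=4,fy=4,interpolation=cv2.INTER_CUBIC) for x in (a[0:150,200:300],a[30:180,320:420])]))
cv2.imwrite('pics/u4.png',cv2.resize(c,None,fx=4,fy=4,interpolation=cv2.INTER_CUBIC))
a=cv2.resize(load('us')['color'][170:350,190:390],None,fx=2,fy=2.5);b=cv2.resize(load('ud')['color'][170:350,300:500],None,fx=2,fy=2.5)
a=cv2.resize(load('us')['color'][170:350,190:390],None,fx=2,fy=2);b=cv2.resize(load('ud')['color'][170:350,270:470],None,fx=2,fy=2);cv2.imwrite('pics/u5.png',cv2.resize(np.hstack([a,b]),None,fx=1,fy=1))"
```

```text
time: 36.67
tool_pos: [0.5505, -0.3708, 0.2512]
ee_rot: [-1.567, 0.005, -0.001]
wrist_force: [0.4, 0.3, -0.8]
width: 0.0922
time: 37.17
tool_pos: [0.5502, -0.3695, 0.2565]
ee_rot: [-1.571, -0.001, 0.0]
wrist_force: [0.1, -0.0, -0.5]
width: 0.0939
scene panel_red_mid [(array([ 0.465, -0.262,  0.061]), 0.75), (array([ 0.612, -0.064,  0.063]), 0.47)]
scene clip_red [(array([ 0.465, -0.265,  0.   ]), 0.56)]
scene panel_blue_mid [(array([ 0.62, -0.28,  0.06]), 0.9), (array([0.61 , 0.074, 0.038]), 0.59)]
scene clip_blue [(array([ 0.615, -0.272,  0.   ]), 0.97), (array([ 0.31 , -0.218, -0.002]), 0.94)]
scene panel_yellow_mid [(array([ 0.613, -0.065,  0.062]), 0.74)]
scene clip_yellow [(array([ 0.616, -0.067,  0.005]), 0.9)]
scene jar_white_mid [(array([0.61 , 0.073, 0.041]), 0.92)]
scene jar_black_mid [(array([0.448, 0.253, 0.039]), 0.81)]
scene jar_orange_mid [(array([ 0.477, -0.076,  0.037]), 0.67)]
side panel_red_mid [(array([ 0.46 , -0.265,  0.064]), 0.82), (array([ 0.616, -0.071, -0.001]), 0.47)]
side clip_red [(array([ 0.466, -0.264,  0.002]), 0.89), (array([0.447, 0.258, 0.036]), 0.4
[... 406 characters left out ...]
array([0.447, 0.256, 0.034]), 0.8)]
side jar_orange_mid [(array([ 0.478, -0.073,  0.037]), 0.97)]
wrist panel_red_mid []
wrist clip_red [(array([ 0.466, -0.263,  0.   ]), 0.84)]
wrist panel_blue_mid [(array([ 0.622, -0.271,  0.068]), 0.81)]
wrist clip_blue [(array([ 0.31 , -0.213, -0.002]), 0.95), (array([ 0.612, -0.27 ,  0.   ]), 0.76)]
wrist panel_yellow_mid []
wrist clip_yellow []
wrist jar_white_mid []
wrist jar_black_mid []
wrist jar_orange_mid []
time: 39.3
tool_pos: [0.5506, -0.1667, 0.2569]
ee_rot: [-1.571, -0.002, 0.005]
wrist_force: [0.7, 0.0, -0.1]
width: 0.0941
time: 39.67
tool_pos: [0.5504, -0.171, 0.2555]
ee_rot: [-1.571, 0.0, -0.002]
wrist_force: [0.2, 0.0, -0.4]
width: 0.0939
```

View pics/u3.png

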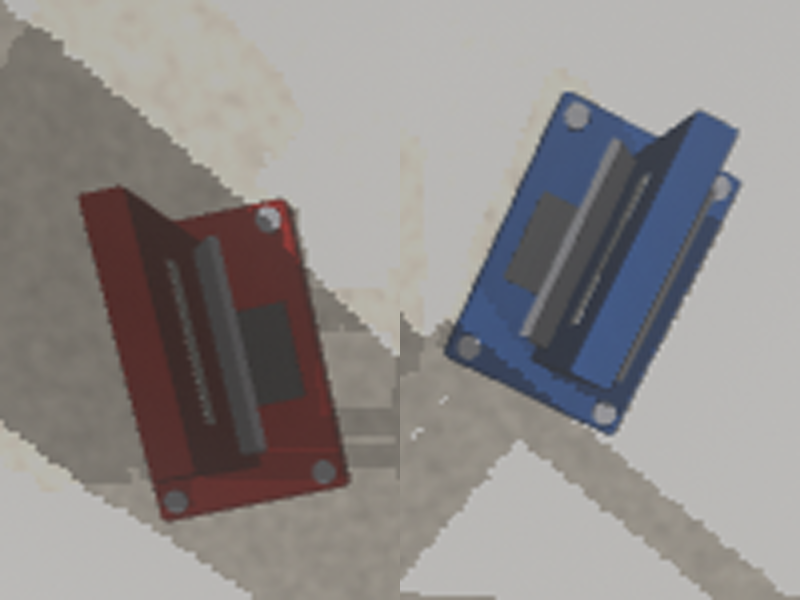

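View pics/u4.png

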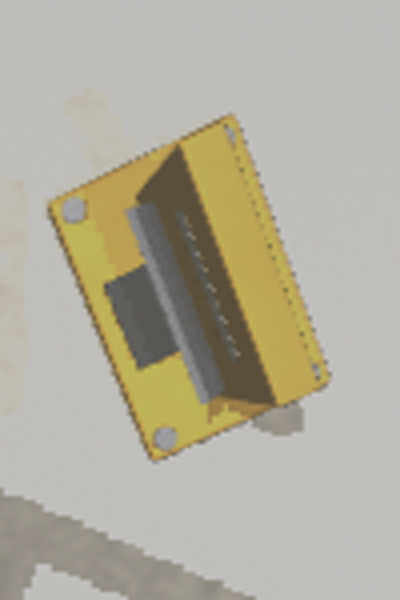

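View pics/u5.png

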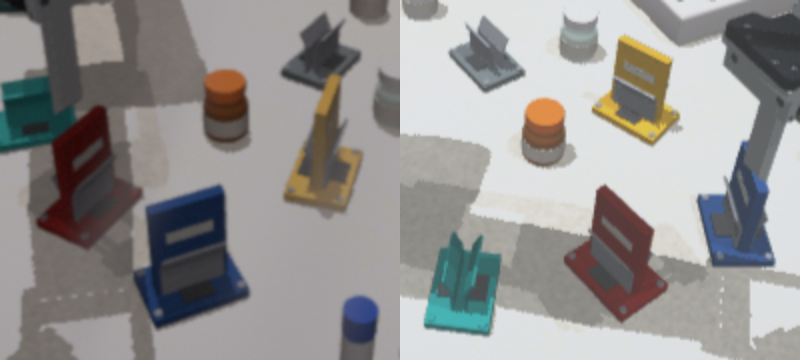

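```bash
python3 - <<'E'
from fit import *
def q(off,l): return [((u+.5)/4+off[0]-.5,(v+.5)/4+off[1]-.5,a,b) for u,v,a,b in l]
u2,u1=load('u2'),load('u1')
for n,s,o,l,a,b,z in [('clipred',u2,(200,0),[(288,200,1,1),(348,483,1,-1),(165,521,-1,-1)],66,92,.012),
('Pred',u2,(200,0),[(80,196,-1,1),(123,187,1,1),(158,478,-1,-1),(195,470,1,-1)],12,70,.112),
('clipblue',u2,(320,30),[(167,92,-1,1),(341,180,1,1),(213,435,1,-1),(45,352,-1,-1)],66,92,.012),
('Pblue',u2,(320,30),[(299,111,-1,1),(340,130,1,1),(172,371,-1,-1),(213,388,1,-1)],12,70,.112),
('clipyel',u1,(320,20),[(48,204,-1,1),(236,113,1,1),(330,380,1,-1),(154,460,-1,-1)],66,92,.012),
('Pyel',u1,(320,20),[(182,144,-1,1),(276,406,-1,-1)],12,70,.112)]: 
    print(n,fit(s,q(o,l),a,b,z))
E
```

```text
clipred (array([ 465.6, -265.3,   10.7]), 'rms px', np.float64(0.56))
Pred (array([ 464.9, -264.1,   11.4]), 'rms px', np.float64(0.77))
clipblue (array([ 615.2, -273. ,  -25. ]), 'rms px', np.float64(0.62))
Pblue (array([ 616. , -273. ,  -24.6]), 'rms px', np.float64(0.49))
clipyel (array([615.5, -69.7,  24.1]), 'rms px', np.float64(0.49))
Pyel (array([615.2, -68.7,  23.4]), 'rms px', np.float64(0.58))
```

All panels are within about 1 mm of their clip centres and fully seated, and the jars haven't moved. Handing in.

```bash
python3 -c "
from bench import robot
print(robot.close_job(), robot.get_obs()['time'])"
```

```text
the job is handed in; nothing more can be done
the job is handed in; nothing more can be done
```

All three panels now stand in the clip of their own colour. I parked red in the grey clip, moved blue to blue and yellow to yellow, then moved red from grey to red. The job was handed in at about 40 s, with the gripper open and clear of everything.

- **Seating:** each panel was pushed down until the tool stopped moving against 6.5 to 7.6 N, at the same height it had been gripped.
- **Centring:** in the final wrist views the panels were within about 1.4 mm and 0.7° of their clip centres.
- **Jars and look-alike:** the jars were within about 3 mm of where the detector first put them, inside its 4 mm error. The turquoise clip was left alone.
- **Disagreements:** the scene camera's detector put the blue panel about 9 mm from its clip centre. The side camera's detector put the red panel about 6 mm off. The wrist fits did not bear out either reading. The detector also gave a few false second hits for other objects, which I ignored.

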